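# Offer the tasting egg on its tray

## Robot

A 6-joint arm with a two-finger parallel gripper is mounted at the origin on the work surface. World frame = base frame: x ahead of the robot, y to its left, z up, the work surface at z = 0. Lengths are in m, angles in rad, forces in N, time in s.
With the tool pointing down it reaches from about 0.4 to 0.825 m from the base axis. Payload 7 kg.
Tool frame: the origin (TCP) lies at the very end of the fingers, on their centre line; the grasp point (between the pads) lies 19 mm behind it; z points along the fingers, y is the direction in which the jaws open and shut (so a half turn about z gives the same grasp; the last joint's range is limited). The gripper opens to 88 mm and grips with 3 to 60 N. Pads are 19 mm wide; open, the fingers measure 130 mm over their backs; the gripper's body (78 mm by 193 mm) begins 47 mm behind the grasp point.
Start: joints at [1.502, 0.359, 0.012, 0, -1.224, -0.288], TCP at [0.236, 0.632, 0.227] pointing down, gripper open.
Joint ranges: [-3.07, 3.07], [-1.43, 2.12], [-1.02, 1.25], [-3.03, 1.67], [-3.05, -0], [-3.03, 3.03]. Speed limits (rad/s): [2.39, 2.39, 3.01, 3.14, 3.14, 3.14].

## Interface

Orientations are given as [roll, pitch, yaw] about the fixed x, y, z axes, in that order (R = Rz(yaw) Ry(pitch) Rx(roll)).
In Python, from station import sensors, viewer, arm gives the robot as it stands. The module is installed in compiled form; this text tells all that it offers.
- The arm moves only by the tool drive_tool, never from a script. Its argument "increments" is text: rows parted by semicolons, each of 4 numbers parted by spaces: the shift along the world's x, y, z in units of 0.1 m (1.0 is 0.1 m), then the turn about the world's z in units of 0.5 rad (1.0 is 0.5 rad). A call has exactly 8 rows; each row is the pose to reach, as a shift and turn from the pose commanded when the call began; what a row does not reach only later rows make up. A row lasts 1/12 s, in which the tool goes at most 41.7 mm and 7.16 degrees, less where a joint would pass 70% of its speed; a pose out of reach is approached as far as the arm can. A call with a number of a shift or a turn outside -1 to 1 is refused whole. A call with a gripper value outside its range is refused whole. "gripper" is the closure, from 0 (fully open) to 1 (shut), set as the call begins (left out, the last holds). The fingers move at their own pace and stop on an object; "squeeze" is the grip in N (left out, the last holds). Time passes only in rows, so rows that repeat a pose let the fingers close, or fill a call up. It gives the time, the measured TCP pose, the force and the opening at its end, in the units of the state.
- sensors.get_state(): the state, without advancing time (a new reading comes with each control period).
- viewer.grab_frame(name): name is "side" or "top"; returns a dict with "color" (400x640x3 uint8, red, green, blue), "depth" (400x640 float32, m along the optical axis (not along the pixel's ray), 0 where there is no reading), "K" (3x3 intrinsics, pixels), "R" (3x3) and "t" (3): a world point X has camera coordinates R X + t. Camera axes: x right, y down, z forward; pixel columns grow to the right and rows downward; lengths in m; the calibration is good to about 2 mm. A picture is of the moment at which its call begins.
- arm.job_done(): hands the job in, once; it reports no verdict.
The state is a dict: "t": time; "q": joint angles; "qd": joint speeds; "joint_efforts": joint torques, N m; "eef_pos": TCP position; "ee_rot": TCP orientation; "force": force on the tool from outside, world axes, zero at the start; "moment": the same for the moment, N m; "width": finger opening in m.
Only numpy, scipy, OpenCV 4.12 (cv2) and the standard library are available. Lean on these libraries where they do the work, as an engineer would, in place of code of your own. Each camera call takes 0.05 s, during which the arm holds its last target.

## Task

Serve the boiled quail egg: stack the blue dish with the egg loose in it squarely, edges in line, on the empty cream dish on the wooden tray, and let go. Then take the tray by the middle of one raised end, lift it clear of the counter and only then turn it a quarter turn, so that its other end points straight through the customer's gap in the glass screen. Keep everything level so the egg stays in the middle of its dish, leave the salt shaker, flask and jar where they stand, and finish still holding the tray out still and level before the middle of the gap, about 12 cm above the counter with the free end some 10 cm short of the glass line.

Things in the scene. Friction and masses are not known exactly. Their poses are not given: they have to be found in the camera images.
- egg_dish: Blue square melamine dish, 64 x 64 mm outside, 22 mm high, flat underside, upright walls 6 mm thick, with the egg in it. Starts on the counter. Origin: centre of the underside; z up, x and y along its sides. About 85 g. Its floor is a shallow dish: a flat 8 mm square in the middle, 6 mm above the underside, rising at 10 degrees on all four sides.
- dish_middle (a point): Middle of the blue dish's floor, 6 mm above the underside.
- egg: Speckled boiled quail egg, 34 mm long, 26 mm thick, about 12 g, lying loose on its side in the blue dish; it rolls and may lie in any direction. Origin: its centre, so 13 mm above the dish floor and 19 mm above the dish's underside; its top reaches 32 mm above the underside.
- shell_dish: Empty cream square dish of the same shape and size as the blue one (64 x 64 x 22 mm), for the shells; stands loose near the middle of the tray, perhaps a little turned. Origin: centre of the underside; x and y along its sides. Another dish rests flat on its rim, its underside 22 mm above this dish's underside.
- tray: Wooden serving tray, 240 mm long (its x) and 140 mm wide (its y), about 0.25 kg, loose on the counter, lying roughly along the counter (crosswise to the robot). Base 8 mm thick, whose top carries the shell dish; an upright raised end board across each end, 12 mm thick, 140 mm wide, top 45 mm above the underside; side lips 18 mm high. Origin: centre of the underside, z up.
- tray_end_a (a point): Middle of the top edge of the tray's +x end board: 114 mm from the tray's middle, 45 mm above its underside.
- tray_end_b (a point): The same on the tray's -x end board.
- screen: Low glass screen fixed to the counter along the customers' (far) edge: two green-tinted panes with steel posts, 0.2 m high, and an open serving gap 0.34 m wide between the two inner posts. Origin: on the counter in the middle of the gap, on the line of the glass; its x axis points straight out through the gap to the customer, y along the glass.
- gap (a point): The same point: middle of the serving gap on the glass line, at counter height; x straight out to the customer.
- salt: Bystander: small salt shaker, 38 mm wide, 64 mm high, standing just inside the gap (the tray is held above it). Origin: centre of the underside.
- flask: Bystander: steel vacuum flask, 68 mm wide, 235 mm high. Origin: centre of the underside.
- jar: Bystander: amber glass jar, 64 mm wide, 110 mm high. Origin: centre of the underside.
Mind the look-alikes: they are no part of the job. There is more than one size of the egg_dish; the one meant has the size given above.

How it is judged:
By the outcome, as a careful person would: the job done as asked, in the order asked, and still so for the second after the job is handed in, while the arm keeps its last pose, push and grip.
It also fails if it takes over 72 s, if anything falls off the work surface, if the arm or the gripper's body presses on something with over 40 N, if the wrist force passes 120 N, or if a joint passes its speed limit or range.

## Working session

There is one attempt and no reset: what is moved stays moved. The work goes in short steps, Python scripts to look and compute and a tool call to move; the robot and the scene stay as the last step left them, time stands still between calls to the robot, and variables do not carry over. Pictures are saved under pics/ and viewed, and the job is handed in when it is done.

Besides the shell and the picture viewer there is one more tool, called after "Emit:" as name(argument=value, ...), one argument or row to a line, values as JSON. drive_tool: Moves the arm, as the interface text tells. Shifts and turns lie within -1 to 1; 1 stands for 0.1 m of shift or 0.5 rad of turn. Its arguments: {"type":"object","properties":{"increments":{"type":"string"},"gripper":{"type":"number"},"squeeze":{"type":"number"}},"required":["increments"]}

```bash
mkdir -p pics
cat > h.py <<'E'
import numpy as np, cv2
from station import sensors, viewer, arm
def grab(n,tag):
    f=viewer.grab_frame(n); np.savez(f'{tag}.npz',**f)
    cv2.imwrite(f'pics/{tag}.png',cv2.cvtColor(f['color'],cv2.COLOR_RGB2BGR)); return f
def load(tag): return dict(np.load(f'{tag}.npz'))
def pt(f,u,v,z=None):
    """world point of pixel; by depth or on plane z"""
    K,R,t=f['K'],f['R'],f['t']; r=np.linalg.inv(K)@np.array([u,v,1.])
    c=-R.T@t; d=R.T@r
    s=f['depth'][int(round(v)),int(round(u))] if z is None else (z-c[2])/d[2]
    return c+s*d
def crop(tag,x0,y0,x1,y1,s,out):
    im=cv2.imread(f'pics/{tag}.png')[y0:y1,x0:x1]
    cv2.imwrite(f'pics/{out}.png',cv2.resize(im,None,fx=s,fy=s,interpolation=cv2.INTER_CUBIC))
def proj(f,X):
    p=f['K']@(f['R']@np.asarray(X)+f['t']); return p[:2]/p[2]
E
python3 - <<'E'
from h import *
for n in ('top','side'):
    f=grab(n,n+'0'); print(n,f['K'].tolist(),(-f['R'].T@f['t']).round(3),f['R'].round(2).tolist())
print(sensors.get_state())
E
```

```text
top [[370.17094992134, 0.0, 319.8231301399203], [0.0, 370.17094992134, 199.15995632340196], [0.0, 0.0, 1.0]] [ 0.534 -0.025  1.369] [[-0.0, -1.0, -0.03], [-1.0, 0.0, -0.07], [0.07, 0.03, -1.0]]
side [[430.88717858719815, 0.0, 326.6418757854105], [0.0, 430.88717858719815, 206.14629592310635], [0.0, 0.0, 1.0]] [ 0.093 -0.699  0.807] [[0.78, -0.63, -0.02], [-0.42, -0.5, -0.76], [0.46, 0.6, -0.65]]
{'t': 0.1, 'q': array([ 1.50212112e+00,  3.59304656e-01,  1.11409464e-02, -2.95298831e-04,
       -1.22409684e+00, -2.88103936e-01]), 'qd': array([ 0.00011479, -0.00421029, -0.00096294,  0.00243552, -0.00138098,
        0.00025595]), 'joint_efforts': array([-2.19375055e-03, -5.84167099e+01,  2.93748683e+01,  7.01566860e+00,
        1.01476297e-02, -5.26767349e-05]), 'eef_pos': array([0.23562379, 0.63206926, 0.22572147]), 'ee_rot': array([ 3.14010990e+00, -1.49899479e-04, -3.56879573e-01]), 'force': array([ 0.56955048, -0.09165693,  0.38769078]), 'moment': array([ 0.03735879, -0.04687183,  0.00770381]), 'width': 0.08735160342447938}
```

View pics/top0.png

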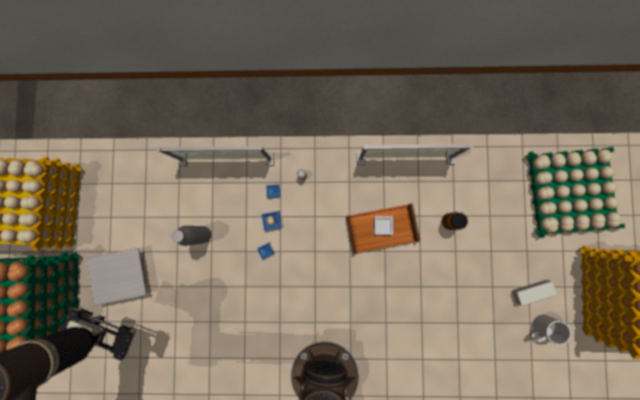

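View pics/side0.png

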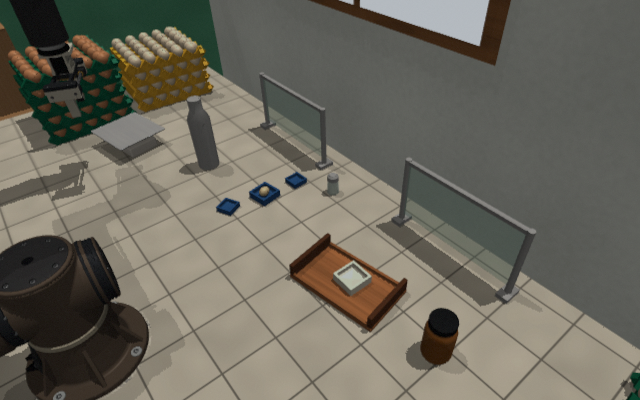

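The top picture shows the egg dish at (272,221) between two smaller blue look-alikes at (273,191) and (265,250). The tray is at about (383,229), the jar at (455,221), the flask at (193,235), the salt at (301,176), and the gap posts near (271,160) and (361,160).

Run:
```python
from h import *
crop('top0',235,170,315,270,6,'c1'); crop('top0',335,190,435,265,8,'c2'); crop('top0',150,130,480,195,2.4,'c3'); crop('side0',200,160,420,340,3.6,'c4')
```

```text
(no output)
```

View pics/c1.png

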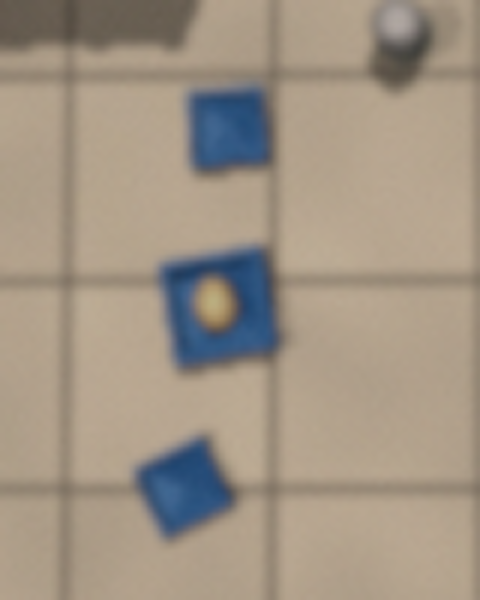

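View pics/c2.png

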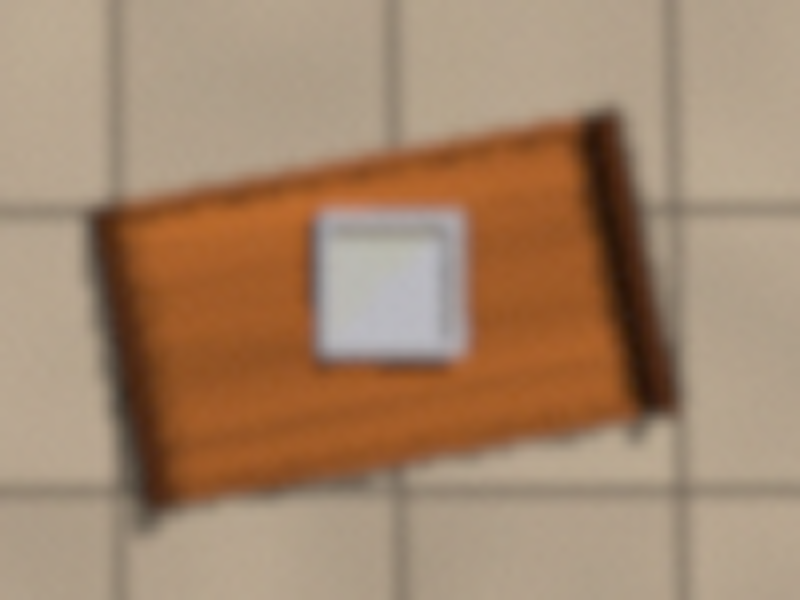

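View pics/c3.png

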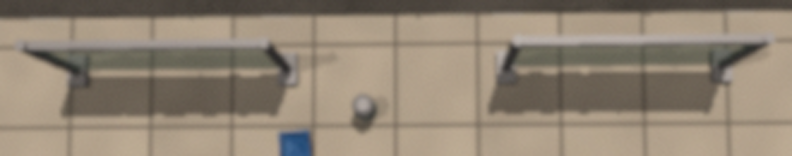

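View pics/c4.png

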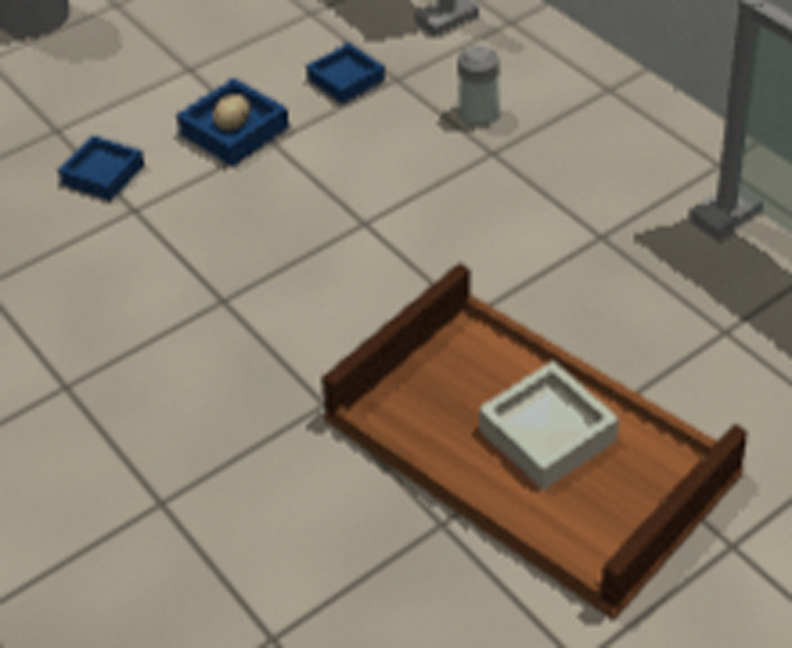

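```bash
cat > fit.py <<'E'
from h import *
from scipy.optimize import minimize
def box(x0,x1,y0,y1,z0,z1): return np.array([[x,y,z] for x in(x0,x1) for y in(y0,y1) for z in(z0,z1)])
DISH=[box(-.032,.032,-.032,.032,0,.022)]
TRAY=[box(-.12,.12,-.07,.07,0,.018),box(.108,.12,-.07,.07,0,.045),box(-.12,-.108,-.07,.07,0,.045)]
S=8
def sil(f,boxes,p,z,roi):
    x0,y0,x1,y1=roi; c,s=np.cos(p[2]),np.sin(p[2]); m=np.zeros(((y1-y0)*S,(x1-x0)*S),np.uint8)
    for b in boxes:
        w=np.c_[p[0]+c*b[:,0]-s*b[:,1],p[1]+s*b[:,0]+c*b[:,1],b[:,2]+z]
        q=(f['K']@(f['R']@w.T+f['t'][:,None])); q=(q[:2]/q[2]).T
        q=((q-[x0,y0]+.5)*S*16-8).astype(np.int32)   # shift=4
        cv2.fillConvexPoly(m,cv2.convexHull(q),1,cv2.LINE_8,4)
    return cv2.resize(m.astype(np.float32),(x1-x0,y1-y0),interpolation=cv2.INTER_AREA)
def fit(views,boxes,p0,z):
    # views: list of (frame,mask float,roi)
    def cost(d):
        p=np.array(p0)+d*[.01,.01,.1]
        return sum(np.sum((sil(f,boxes,p,z,r)-cv2.GaussianBlur(m,(0,0),.01) if False else (cv2.GaussianBlur(sil(f,boxes,p,z,r),(0,0),.7)-m))**2) for f,m,r in views)
    best=None
    for a in (-1,0,1):
        r=minimize(cost,np.array([0,0,a]),method='Nelder-Mead',options=dict(xatol=.005,fatol=.01,initial_simplex=np.array([[0,0,a],[.5,0,a],[0,.5,a],[0,0,a+.5]])))
        if best is None or r.fun<best.fun: best=r
    return np.array(p0)+best.x*[.01,.01,.1],best.fun
def softmask(f,roi,fn):
    x0,y0,x1,y1=roi; im=f['color'][y0:y1,x0:x1].astype(np.float32); return np.clip(fn(im),0,1).astype(np.float32)
E
python3 - <<'E'
from fit import *
T,Sd=load('top0'),load('side0')
for n,f,pp in(('egg top',T,[(272,221),(264,225),(271,228)]),('shell',T,[(383,226),(393,230),(375,240)]),('bg',T,[(290,240),(360,215)]),('tray dark',T,[(413,220)]),('side',Sd,[(264,195),(255,197),(350,280),(340,283),(320,285),(310,262),(345,292),(240,230)])):
    for u,v in pp: print(n,(u,v),f['color'][v,u],pt(f,u,v).round(3))
for n,u,v,z in(('eggdish',271.7,221,.022),('cream',384,225.5,.03),('tray',383,229.5,.02),('salt',301,176,.06)): print(n,pt(T,u,v,z).round(3))
E
```

```text
egg top (272, 221) [167 143 103] [0.554 0.186 0.027]
egg top (264, 225) [ 69  87 116] [0.539 0.217 0.018]
egg top (271, 228) [ 54  87 127] [0.528 0.191 0.017]
shell (383, 226) [186 185 190] [ 0.535 -0.217  0.016]
shell (393, 230) [155 121 111] [ 0.52  -0.254  0.009]
shell (375, 240) [163  92  39] [ 0.484 -0.188  0.008]
bg (290, 240) [179 162 140] [0.484 0.123 0.002]
bg (360, 215) [149  84  37] [ 0.575 -0.135  0.011]
tray dark (413, 220) [68 37 19] [ 0.556 -0.32   0.044]
side (264, 195) [55 49 39] [0.548 0.182 0.014]
side (255, 197) [10 26 44] [0.522 0.189 0.016]
side (350, 280) [181 186 167] [ 0.531 -0.217  0.015]
side (340, 283) [81 78 70] [ 0.506 -0.21   0.018]
side (320, 285) [126  78  45] [ 0.472 -0.177  0.006]
side (310, 262) [87 52 31] [ 0.498 -0.104  0.005]
side (345, 292) [75 45 27] [ 0.503 -0.231  0.008]
side (240, 230) [166 158 140] [ 0.426  0.116 -0.003]
eggdish [0.554 0.188 0.022]
cream [ 0.536 -0.219  0.03 ]
tray [ 0.522 -0.216  0.02 ]
salt [0.713 0.078 0.06 ]
```

```bash
cat >> fit.py <<'E'
def ratio(im): return im[...,2]/np.maximum(im[...,0],4)
def blue(im):
    m=np.clip((im[...,2]-im[...,0]+30)/80,0,1); return m
def fill(m):
    b=(m>.4).astype(np.uint8); n,l,st,_=cv2.connectedComponentsWithStats(b); k=1+np.argmax(st[1:,4]); 
    h=np.zeros_like(b); cs,_=cv2.findContours((l==k).astype(np.uint8),cv2.RETR_EXTERNAL,cv2.CHAIN_APPROX_NONE); cv2.drawContours(h,cs,-1,1,-1)
    inner=cv2.erode(h,np.ones((3,3)));keep=cv2.dilate(h,np.ones((3,3)))
    return np.where(inner>0,1,m*keep).astype(np.float32)
def roi_of(f,p,r,zc=.02):
    u,v=proj(f,[p[0],p[1],zc]); return (int(u-r),int(v-r),int(u+r),int(v+r))
E
cat > loc.py <<'E'
from fit import *
import sys
def views(frames,p,rs,fn,zc):
    out=[]
    for f,r in zip(frames,rs):
        roi=roi_of(f,p,r,zc); out.append((f,fill(softmask(f,roi,fn)),roi))
    return out
cream=lambda im: (ratio(im)-.4)/.4
wood=lambda im: (.7-ratio(im))/.35
def run(fr,name,boxes,p,z,rs,fn,zc):
    for lab,idx in(('top',[0]),('side',[1]),('both',[0,1])):
        v=views([fr[i] for i in idx],p,[rs[i] for i in idx],fn,zc)
        q,c=fit(v,boxes,p,z); print(name,lab,q.round(4),round(c,2),[round(float(m.sum())) for _,m,_ in v])
E
python3 - <<'E'
from loc import *
fr=[load('top0'),load('side0')]
run(fr,'egg',DISH,[.554,.188,.1],0,(13,22),blue,.015)
run(fr,'shell',DISH,[.536,-.219,.0],.008,(13,24),cream,.02)
# tray: union mask w/ cream filled
run(fr,'tray',TRAY,[.522,-.216,1.7],0,(42,66),wood,.02)
E
```

```text
egg top [0.5554 0.1914 0.1753] 1.5 [319]
egg side [0.5557 0.1928 0.1692] 3.4 [468]
egg both [0.5554 0.192  0.1736] 5.83 [319, 468]
shell top [ 0.5377 -0.2174 -0.0075] 15.0 [379]
shell side [ 0.5376 -0.2154 -0.0092] 7.13 [839]
shell both [ 0.5376 -0.2158 -0.0168] 24.67 [379, 839]
tray top [ 0.5257 -0.2114  1.7573] 52.34 [2532]
tray side [ 0.5254 -0.2113  1.7531] 119.45 [5533]
tray both [ 0.5257 -0.2115  1.7532] 172.74 [2532, 5533]
```

```bash
cat > ov.py <<'E'
from fit import *
def ov(tag,items,x0,y0,x1,y1,s,out):
    f=load(tag); im=cv2.cvtColor(f['color'],cv2.COLOR_RGB2BGR)[y0:y1,x0:x1]
    im=cv2.resize(im,None,fx=s,fy=s,interpolation=cv2.INTER_CUBIC)
    for boxes,p,z,col in items:
        c,sn=np.cos(p[2]),np.sin(p[2])
        for b in boxes:
            for k in(0,1):
                q=b[[0+k,4+k,6+k,2+k]]
                w=np.c_[p[0]+c*q[:,0]-sn*q[:,1],p[1]+sn*q[:,0]+c*q[:,1],q[:,2]+z]
                uv=np.array([proj(f,a) for a in w]); uv=((uv-[x0,y0]+.5)*s).round().astype(int)
                cv2.polylines(im,[uv],True,col if k else (0,255,0),1)
    cv2.imwrite(f'pics/{out}.png',im); return im
E
python3 - <<'E'
from ov import *
it=[(DISH,[.5554,.192,.1736],0,(0,0,255)),(DISH,[.5376,-.216,-.009],.008,(0,0,255)),(TRAY,[.5257,-.2115,1.7545],0,(255,0,255))]
a=ov('top0',it,255,205,290,240,10,'x'); b=ov('side0',it,240,175,290,210,7,'x'); 
h=350; b=cv2.resize(b,(350,245)); b=cv2.copyMakeBorder(b,0,105,0,0,cv2.BORDER_CONSTANT); cv2.imwrite('pics/o1.png',np.hstack([a,b]))
ov('top0',it,340,195,425,262,9,'o2'); ov('side0',it,280,228,412,330,6,'o3')
E
```

```text
(no output)
```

View pics/o1.png

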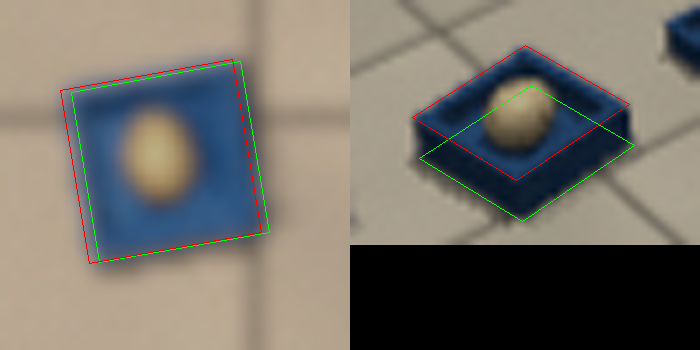

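View pics/o2.png

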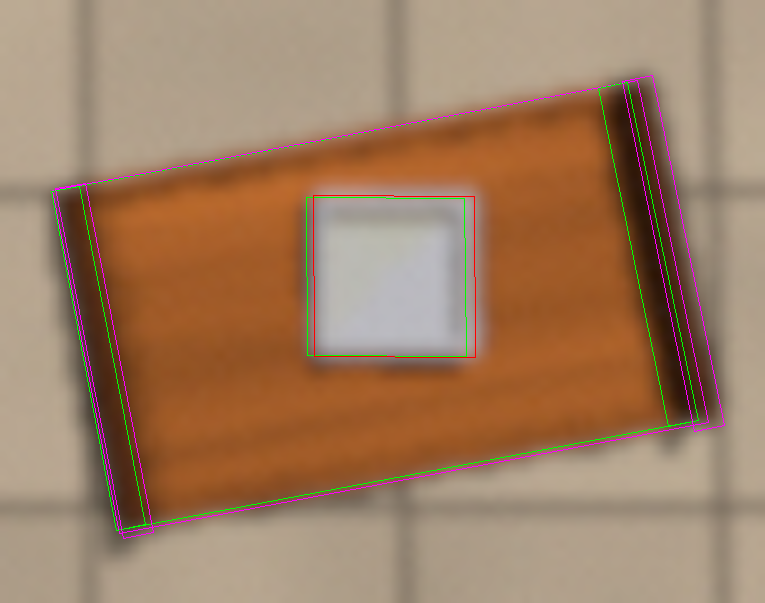

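View pics/o3.png

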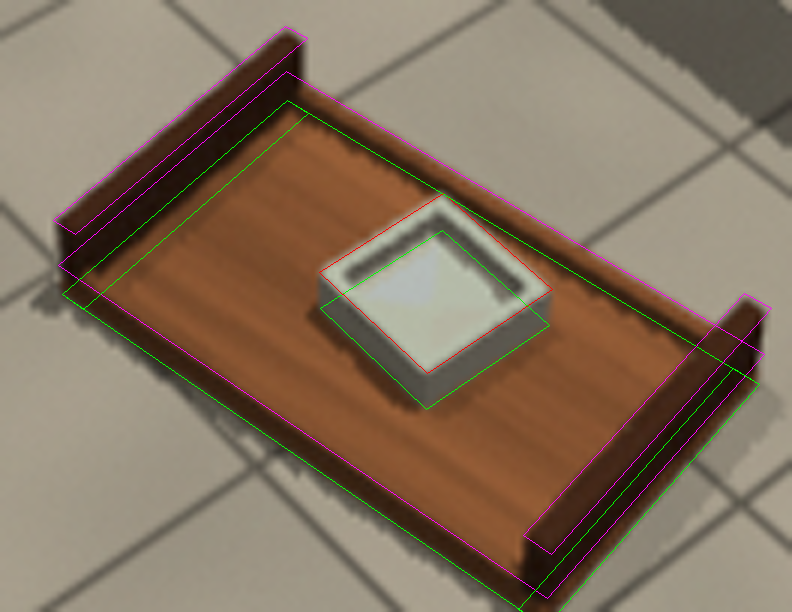

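Run:
```python
from h import *
T,S=load('top0'),load('side0')
crop('top0',240,135,390,185,5,'c5'); crop('side0',250,65,345,175,5,'c6'); crop('side0',390,150,540,305,3.8,'c7')
for n,u,v,z in(('Lin top',262.5,147.5,.2),('Rin top',364.6,146.7,.2),('Lout',159.2,149.2,.2),('Rout',471.7,146.7,.2),('Lb',270.8,158.3,.01),('Rb',360.8,159.2,.01)): print(n,pt(T,u,v,z).round(3),pt(T,u,v).round(3))
print('jar',pt(T,461,221).round(3),pt(T,450,221).round(3))
```

```text
Lin top [0.787 0.191 0.2  ] [0.788 0.192 0.195]
Rin top [ 0.787 -0.136  0.2  ] [ 0.786 -0.136  0.203]
Lout [0.784 0.527 0.2  ] [0.785 0.527 0.2  ]
Rout [ 0.784 -0.474  0.2  ] [ 0.826 -0.55   0.003]
Lb [0.787 0.195 0.01 ] [0.787 0.195 0.01 ]
Rb [ 0.781 -0.14   0.01 ] [ 0.777 -0.138  0.033]
jar [ 0.551 -0.464  0.112] [ 0.551 -0.43   0.104]
```

View pics/c5.png

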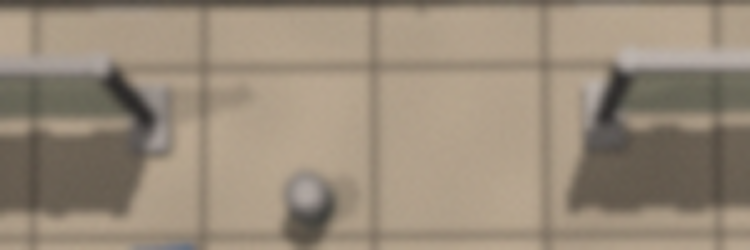

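View pics/c6.png

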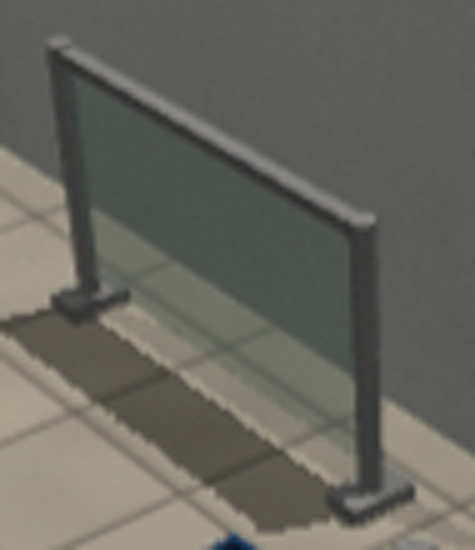

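View pics/c7.png

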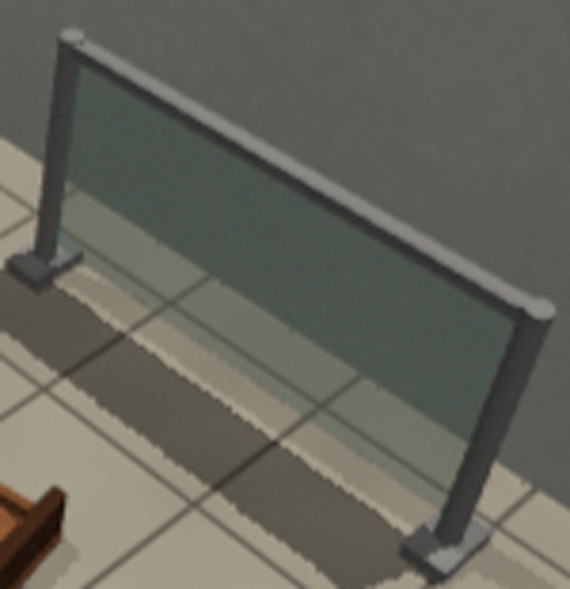

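Run:
```python
from h import *
T,S=load('top0'),load('side0')
P={}
for n,f,u,v,z in(('Sa',S,262,73.8,.2),('Sb',S,323.2,109,.2),('Sc',S,408.7,159.7,.2),('Sd',S,532.1,231.8,.2),('T2',T,261.3,148.2,.2),('T3',T,363.9,146.6,.2),('T1',T,159.2,148.8,.2),('T4',T,471.2,146.4,.2)):
    P[n]=pt(f,u-.1,v-.1,z); print(n,P[n].round(4))
for a,b in(('Sa','Sd'),('Sb','Sc'),('T1','T4'),('T2','T3')):
    d=P[a]-P[b]; print(a,b,'mid',((P[a]+P[b])/2).round(4),'len',np.linalg.norm(d).round(4),'yaw of gap x',round(np.arctan2(-d[0],d[1]),4))
```

```text
Sa [0.7873 0.5273 0.2   ]
Sb [0.7892 0.1992 0.2   ]
Sc [ 0.7863 -0.1394  0.2   ]
Sd [ 0.7862 -0.4698  0.2   ]
T2 [0.7853 0.1952 0.2   ]
T3 [ 0.7877 -0.1337  0.2   ]
T1 [0.7861 0.5276 0.2   ]
T4 [ 0.7854 -0.4725  0.2   ]
Sa Sd mid [0.7868 0.0287 0.2   ] len 0.997 yaw of gap x -0.0011
Sb Sc mid [0.7878 0.0299 0.2   ] len 0.3386 yaw of gap x -0.0086
T1 T4 mid [0.7858 0.0275 0.2   ] len 1.0 yaw of gap x -0.0007
T2 T3 mid [0.7865 0.0307 0.2   ] len 0.329 yaw of gap x 0.0073
```

Emit:
drive_tool(
  increments="0.05 -0.1 0.1 0.02; 0.1 -0.2 0.2 0.05; 0.15 -0.3 0.3 0.08; 0.2 -0.4 0.4 0.1; 0.25 -0.5 0.5 0.13; 0.3 -0.6 0.6 0.16; 0.35 -0.7 0.7 0.18; 0.4 -0.8 0.8 0.2",
  gripper=0,
)

```text
t: 0.77
eef_pos: [0.2764, 0.5512, 0.3082]
ee_rot: [-3.141, 0.0, -0.256]
force: [-0.3, 0.7, -0.0]
width: 0.0875
```

Emit:
drive_tool(
  increments="0.09 -0.11 0 0.04; 0.18 -0.22 0 0.08; 0.26 -0.34 0 0.12; 0.35 -0.45 0 0.16; 0.44 -0.56 0 0.2; 0.52 -0.67 0 0.24; 0.61 -0.78 0 0.27; 0.7 -0.9 0 0.3",
)

```text
t: 1.43
eef_pos: [0.3464, 0.4613, 0.3073]
ee_rot: [-3.141, -0.0, -0.106]
force: [-0.2, 0.3, 0.2]
width: 0.0879
```

Emit:
drive_tool(
  increments="0.09 -0.11 0 0.04; 0.18 -0.22 0 0.08; 0.26 -0.34 0 0.12; 0.35 -0.45 0 0.16; 0.44 -0.56 0 0.2; 0.52 -0.67 0 0.24; 0.61 -0.78 0 0.27; 0.7 -0.9 0 0.3",
)

```text
t: 2.1
eef_pos: [0.4162, 0.3713, 0.3073]
ee_rot: [-3.141, -0.0, 0.044]
force: [0.9, -0.3, 0.9]
width: 0.0878
```

Emit:
drive_tool(
  increments="0.09 -0.11 0 0.04; 0.18 -0.22 0 0.08; 0.26 -0.34 0 0.12; 0.35 -0.45 0 0.16; 0.44 -0.56 0 0.2; 0.52 -0.67 0 0.23; 0.61 -0.78 0 0.25; 0.7 -0.9 0 0.26",
)

```text
t: 2.77
eef_pos: [0.4861, 0.2813, 0.3073]
ee_rot: [-3.141, -0.0, 0.174]
force: [0.9, 0.0, -0.5]
width: 0.0874
```

Emit:
drive_tool(
  increments="0.09 -0.11 -0.1 0; 0.18 -0.22 -0.2 0; 0.26 -0.34 -0.3 0; 0.35 -0.45 -0.4 0; 0.44 -0.56 -0.5 0; 0.53 -0.68 -0.6 0; 0.62 -0.8 -0.7 0; 0.7 -0.9 -0.8 0",
)

```text
t: 3.43
eef_pos: [0.5562, 0.1912, 0.2268]
ee_rot: [-3.141, -0.001, 0.173]
force: [-0.5, 0.7, 0.9]
width: 0.0881
```

Emit:
drive_tool(
  increments="0 0 -0.2 0; 0 0 -0.4 0; 0 0 -0.6 0; 0 0 -0.8 0; 0 0 -0.9 0; 0 0 -1 0; 0 0 -1 0; 0 0 -1 0",
)

```text
t: 4.1
eef_pos: [0.556, 0.1924, 0.1269]
ee_rot: [3.141, -0.0, 0.173]
force: [-0.1, -0.6, -0.6]
width: 0.0874
```

Run:
```python
from h import *
grab('side','side1'); grab('top','top1'); crop('side1',200,120,330,220,6,'d1'); crop('top1',220,170,320,260,6,'d2')
```

```text
(no output)
```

View pics/d1.png

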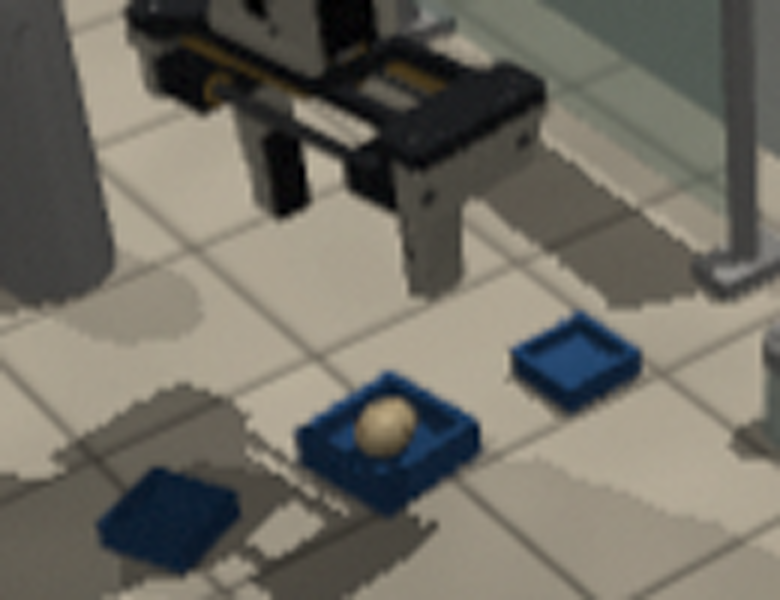

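View pics/d2.png

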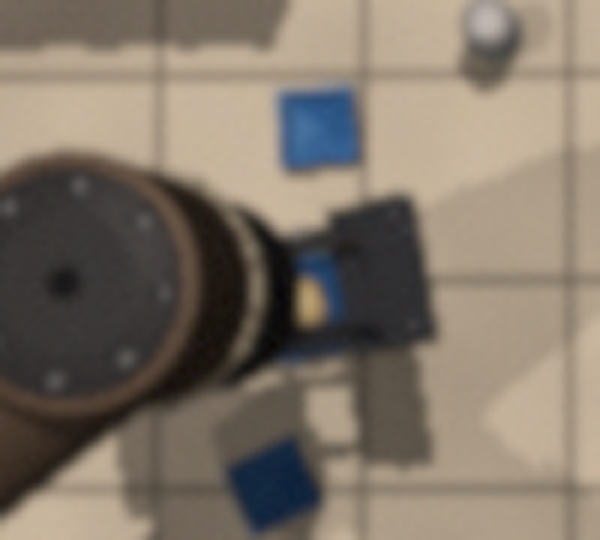

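The picture shows the jaws straddling the egg dish along y, with the dish at about (264,194) in the side view and the egg near its middle. Going down.

Emit:
drive_tool(
  increments="0 0 -0.12 0; 0 0 -0.25 0; 0 0 -0.38 0; 0 0 -0.5 0; 0 0 -0.63 0; 0 0 -0.75 0; 0 0 -0.88 0; 0 0 -1 0",
)

```text
t: 4.87
eef_pos: [0.5566, 0.1931, 0.0272]
ee_rot: [-3.141, -0.002, 0.174]
force: [-0.2, 0.2, -0.1]
width: 0.0877
```

Emit:
drive_tool(
  increments="0 0 -0.07 0; 0 0 -0.13 0; 0 0 -0.17 0; 0 0 -0.2 0; 0 0 -0.2 0; 0 0 -0.2 0; 0 0 -0.2 0; 0 0 -0.2 0",
  gripper=0.2,
  squeeze=12,
)

```text
t: 5.53
eef_pos: [0.556, 0.1926, 0.007]
ee_rot: [-3.141, -0.001, 0.173]
force: [-0.1, -0.0, -0.3]
width: 0.0704
```

Emit:
drive_tool(
  increments="0 0 0 0; 0 0 0 0; 0 0 0 0; 0 0 0 0; 0 0 0 0; 0 0 0 0; 0 0 0 0; 0 0 0 0",
  gripper=0.25,
)

```text
t: 6.2
eef_pos: [0.5558, 0.1925, 0.0065]
ee_rot: [3.142, 0.0, 0.173]
force: [0.0, -0.7, 0.4]
width: 0.0655
```

Emit:
drive_tool(
  increments="0 0 0 0; 0 0 0 0; 0 0 0 0; 0 0 0 0; 0 0 0 0; 0 0 0 0; 0 0 0 0; 0 0 0 0",
  gripper=0.5,
  squeeze=12,
)

```text
t: 6.87
eef_pos: [0.5558, 0.1925, 0.0066]
ee_rot: [-3.142, -0.0, 0.173]
force: [0.2, -0.4, -0.6]
width: 0.0641
```

Run:
```python
from h import *
s=sensors.get_state(); print(s['eef_pos'],s['ee_rot'],s['width'],s['force'])
grab('side','side2'); crop('side2',220,140,310,220,8,'d3')
```

```text
[0.55577057 0.19246365 0.00655604] [-3.14157661e+00 -1.00379048e-05  1.73171207e-01] 0.06405470546360478 [ 0.18782834 -0.36968834 -0.55475915]
```

View pics/d3.png

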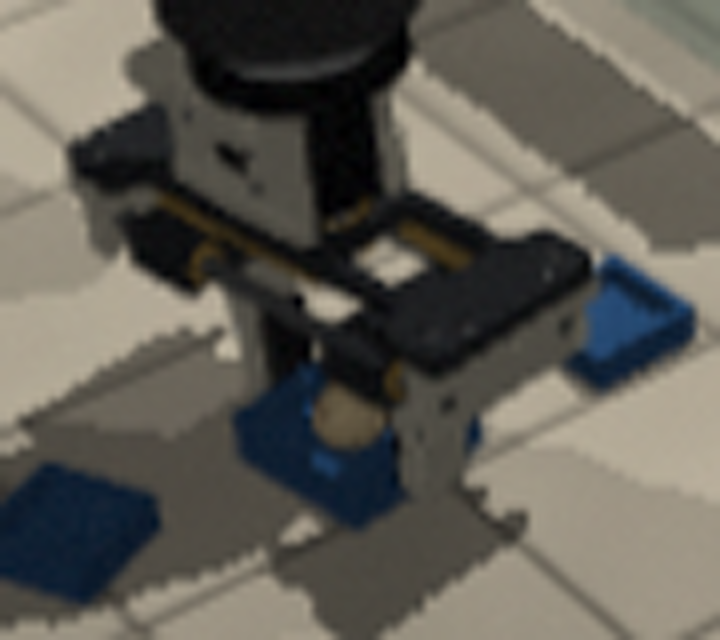

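Width is 64.1 mm, so the dish is held, and the egg is still in the middle. Now lifting gently.

Emit:
drive_tool(
  increments="0 0 0.01 0; 0 0 0.04 0; 0 0 0.09 0; 0 0 0.16 0; 0 0 0.24 0; 0 0 0.32 0; 0 0 0.4 0; 0 0 0.48 0",
)

```text
t: 7.58
eef_pos: [0.5559, 0.1926, 0.0558]
ee_rot: [-3.141, -0.001, 0.173]
force: [-0.3, 0.7, -1.0]
width: 0.0639
```

Emit:
drive_tool(
  increments="0 0 0.08 0; 0 0 0.16 0; 0 0 0.23 0; 0 0 0.29 0; 0 0 0.34 0; 0 0 0.38 0; 0 0 0.4 0; 0 0 0.4 0",
)

```text
t: 8.25
eef_pos: [0.5559, 0.1926, 0.095]
ee_rot: [-3.141, -0.001, 0.173]
force: [0.1, -0.5, -1.4]
width: 0.0639
```

Run:
```python
from h import *
s=sensors.get_state(); print(s['eef_pos'],s['ee_rot'],s['width'],s['force'],s['t'])
grab('side','side3'); crop('side3',210,90,310,200,6,'d4')
```

```text
[0.55593407 0.1925732  0.09496127] [-3.14138859e+00 -5.15952500e-04  1.73280867e-01] 0.06387630467043393 [ 0.05688571 -0.49664636 -1.41491749] 8.25
```

View pics/d4.png

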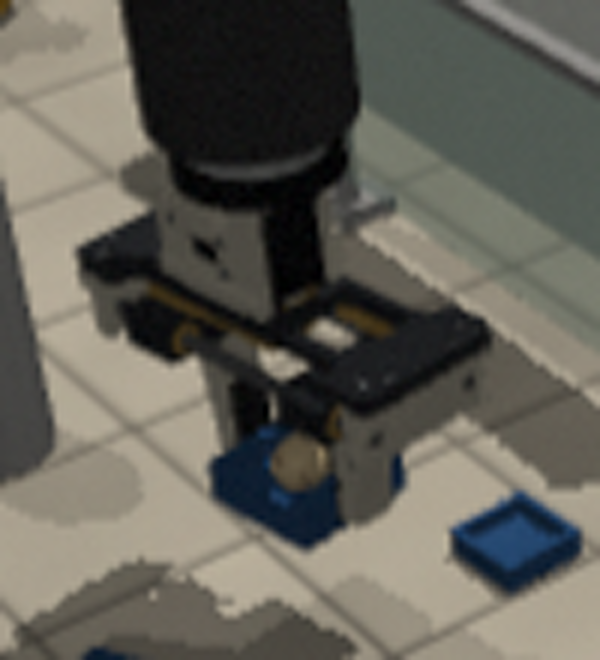

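The dish is lifted level with the egg in the middle. Moving across to the tray.

Emit:
drive_tool(
  increments="0 -0.01 0 0; 0 -0.03 0 0; 0 -0.06 0 0; 0 -0.1 0 0; 0 -0.16 0 0; 0 -0.23 0 0; 0 -0.31 0 0; 0 -0.4 0 0",
)

```text
t: 8.97
eef_pos: [0.5557, 0.1516, 0.0946]
ee_rot: [3.142, 0.0, 0.173]
force: [-0.5, 0.1, -0.5]
width: 0.0641
```

Emit:
drive_tool(
  increments="-0.003 -0.1 0 -0.01; -0.008 -0.2 0 -0.02; -0.014 -0.3 0 -0.03; -0.02 -0.4 0 -0.04; -0.026 -0.51 0 -0.052; -0.032 -0.61 0 -0.064; -0.038 -0.71 0 -0.077; -0.044 -0.82 0 -0.09",
)

```text
t: 9.63
eef_pos: [0.5513, 0.0695, 0.0946]
ee_rot: [-3.142, -0.0, 0.128]
force: [0.4, 0.3, -1.4]
width: 0.0639
```

Emit:
drive_tool(
  increments="-0.006 -0.1 0 -0.012; -0.012 -0.2 0 -0.024; -0.017 -0.3 0 -0.036; -0.023 -0.41 0 -0.048; -0.029 -0.51 0 -0.06; -0.035 -0.62 0 -0.072; -0.041 -0.72 0 -0.084; -0.047 -0.82 0 -0.096",
)

```text
t: 10.3
eef_pos: [0.5466, -0.0126, 0.0946]
ee_rot: [-3.142, -0.0, 0.08]
force: [-0.3, -0.2, -1.3]
width: 0.0638
```

Emit:
drive_tool(
  increments="-0.006 -0.1 0 -0.012; -0.012 -0.2 0 -0.024; -0.017 -0.3 0 -0.036; -0.023 -0.41 0 -0.048; -0.029 -0.51 0 -0.06; -0.035 -0.62 0 -0.072; -0.041 -0.72 0 -0.084; -0.047 -0.82 0 -0.096",
)

```text
t: 10.97
eef_pos: [0.5419, -0.0946, 0.0945]
ee_rot: [3.142, 0.0, 0.031]
force: [0.3, 0.2, -0.7]
width: 0.0636
```

Emit:
drive_tool(
  increments="-0.005 -0.1 0 -0.012; -0.011 -0.2 0 -0.024; -0.017 -0.31 0 -0.036; -0.023 -0.41 0 -0.047; -0.029 -0.52 0 -0.057; -0.034 -0.62 0 -0.067; -0.038 -0.72 0 -0.076; -0.04 -0.82 0 -0.084",
)

```text
t: 11.63
eef_pos: [0.5379, -0.1766, 0.0946]
ee_rot: [3.142, -0.0, -0.01]
force: [-0.4, 0.2, -1.1]
width: 0.0642
```

Emit:
drive_tool(
  increments="0 -0.09 0 0; 0 -0.17 0 0; 0 -0.24 0 0; 0 -0.3 0 0; 0 -0.344 0 0; 0 -0.38 0 0; 0 -0.4 0 0; 0 -0.404 0 0",
)

```text
t: 12.3
eef_pos: [0.538, -0.2161, 0.0945]
ee_rot: [3.142, 0.0, -0.01]
force: [-0.4, 0.5, -0.6]
width: 0.064
```

Run:
```python
from h import *
s=sensors.get_state(); print(s['eef_pos'],s['ee_rot'],s['width'],s['force'],s['t'])
grab('side','side4'); grab('top','top4'); crop('side4',270,180,420,340,4.5,'d5'); crop('top4',330,180,440,270,7,'d6')
```

```text
[ 0.53799317 -0.21613678  0.0945362 ] [ 3.14157651e+00  5.59897658e-06 -9.87534962e-03] 0.06398828430935173 [-0.39731334  0.48674576 -0.59435082] 12.3
```

View pics/d5.png

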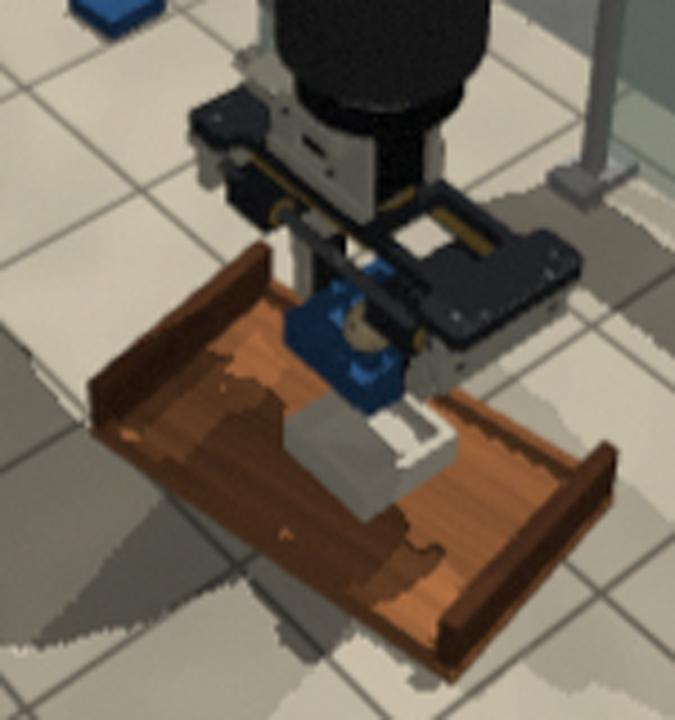

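View pics/d6.png

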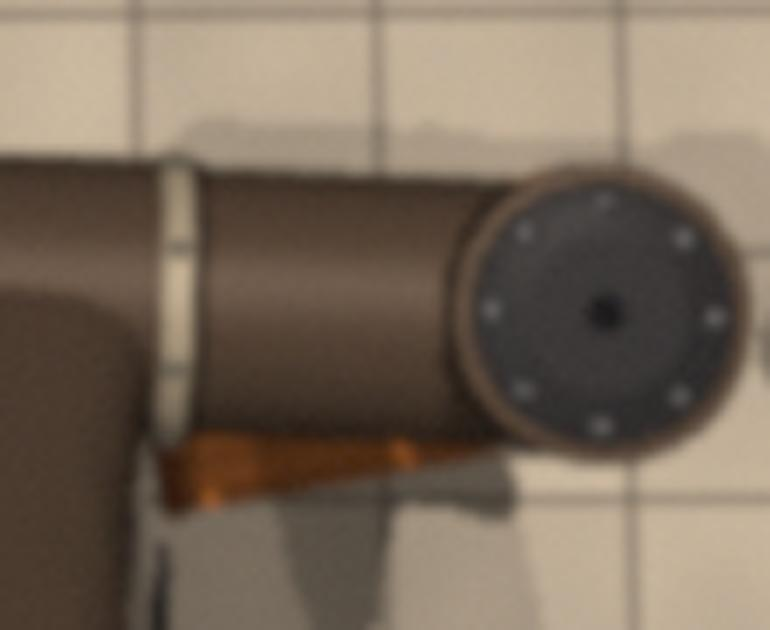

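The dish hangs over the cream one and the egg is in the middle. The top view is blocked by the arm, so I'll lower to about 6 mm above the rim and check from the side.

Emit:
drive_tool(
  increments="0 0 -0.01 0; 0 0 -0.04 0; 0 0 -0.08 0; 0 0 -0.13 0; 0 0 -0.18 0; 0 0 -0.23 0; 0 0 -0.28 0; 0 0 -0.33 0",
)

```text
t: 13.07
eef_pos: [0.5378, -0.2159, 0.0608]
ee_rot: [-3.142, 0.0, -0.01]
force: [-0.3, 0.3, -0.6]
width: 0.0637
```

Emit:
drive_tool(
  increments="0 0 -0.05 0; 0 0 -0.1 0; 0 0 -0.14 0; 0 0 -0.17 0; 0 0 -0.19 0; 0 0 -0.2 0; 0 0 -0.2 0; 0 0 -0.2 0",
)

```text
t: 13.73
eef_pos: [0.5381, -0.216, 0.0417]
ee_rot: [3.142, -0.0, -0.01]
force: [0.0, 0.4, -1.6]
width: 0.0639
```

Run:
```python
from ov import *
s=sensors.get_state(); print(s['eef_pos'],s['ee_rot'],s['width'],s['force'],s['t'])
grab('side','side5'); e=s['eef_pos']
zd=e[2]-.0066
ov('side5',[(DISH,[e[0]-.0003,e[1],-.01],zd,(0,0,255)),(DISH,[.5376,-.2156,-.0095],.008,(255,255,0))],320,235,390,310,8,'d7')
crop('side5',320,235,390,310,8,'d8')
a=cv2.imread('pics/d7.png');b=cv2.imread('pics/d8.png');cv2.imwrite('pics/d9.png',cv2.resize(np.hstack([a,b]),(800,429)))
```

```text
[ 0.53812911 -0.21597998  0.04172267] [ 3.14152967e+00 -3.18182225e-04 -9.77860441e-03] 0.06392277013545135 [ 0.03839988  0.39368179 -1.57250924] 13.7333
```

View pics/d9.png

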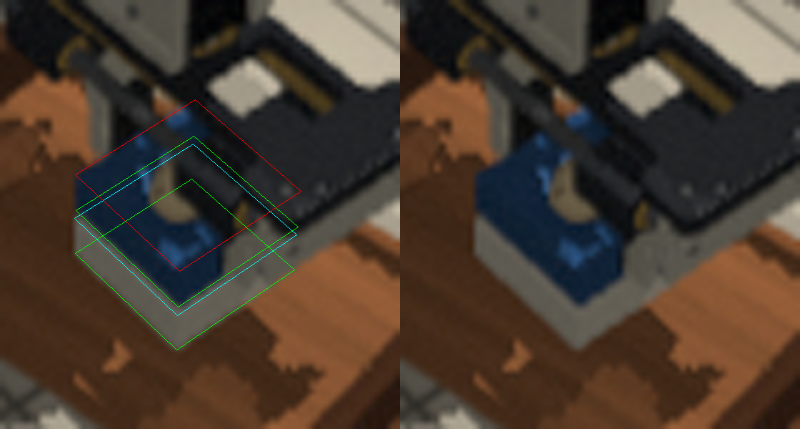

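The visible blue and cream corners and edges line up in the side view: left edge at column 76, lower corners at (180,305) and (178,350). Lowering onto the rim.

Emit:
drive_tool(
  increments="0 0 -0.005 0; 0 0 -0.012 0; 0 0 -0.02 0; 0 0 -0.028 0; 0 0 -0.036 0; 0 0 -0.042 0; 0 0 -0.045 0; 0 0 -0.045 0",
)

```text
t: 14.45
eef_pos: [0.5379, -0.216, 0.0369]
ee_rot: [3.142, 0.0, -0.01]
force: [0.1, 0.3, -1.2]
width: 0.0639
```

Emit:
drive_tool(
  increments="0 0 -0.002 0; 0 0 -0.004 0; 0 0 -0.006 0; 0 0 -0.008 0; 0 0 -0.01 0; 0 0 -0.012 0; 0 0 -0.012 0; 0 0 -0.012 0",
)

```text
t: 15.12
eef_pos: [0.538, -0.2159, 0.0365]
ee_rot: [3.141, -0.0, -0.01]
force: [-2.3, 1.6, 5.6]
width: 0.0641
```

Contact is felt at 5.6 N. Releasing slightly, then rising.

Emit:
drive_tool(
  increments="0 0 0.003 0; 0 0 0.003 0; 0 0 0.003 0; 0 0 0.003 0; 0 0 0.003 0; 0 0 0.003 0; 0 0 0.003 0; 0 0 0.003 0",
  gripper=0.18,
)

```text
t: 15.78
eef_pos: [0.538, -0.216, 0.0361]
ee_rot: [3.142, 0.0, -0.01]
force: [-0.2, 1.0, 0.3]
width: 0.072
```

Emit:
drive_tool(
  increments="0 0 0.02 0; 0 0 0.06 0; 0 0 0.14 0; 0 0 0.26 0; 0 0 0.4 0; 0 0 0.6 0; 0 0 0.8 0; 0 0 1 0",
  gripper=0.1,
)

```text
t: 16.45
eef_pos: [0.538, -0.216, 0.1379]
ee_rot: [3.141, -0.001, -0.01]
force: [0.6, 0.8, -0.6]
width: 0.0787
```

Emit:
drive_tool(
  increments="-0.1 0.12 0.02 -0.2; -0.2 0.24 0.04 -0.4; -0.3 0.36 0.05 -0.6; -0.4 0.48 0.05 -0.7; -0.5 0.6 0.05 -0.8; -0.6 0.72 0.05 -0.9; -0.7 0.84 0.05 -1; -0.8 0.96 0.05 -1",
)

```text
t: 17.12
eef_pos: [0.4576, -0.1195, 0.142]
ee_rot: [-3.141, -0.001, -0.513]
force: [0.1, -0.0, 1.1]
width: 0.0788
```

Emit:
drive_tool(
  increments="0 0.12 0 -0.2; 0 0.24 0 -0.4; 0 0.36 0 -0.6; 0 0.48 0 -0.7; 0 0.6 0 -0.8; 0 0.72 0 -0.9; 0 0.84 0 -1; 0 0.96 0 -1",
)

```text
t: 17.78
eef_pos: [0.4581, -0.0233, 0.1421]
ee_rot: [-3.141, -0.0, -1.013]
force: [-0.4, 0.3, 0.4]
width: 0.0794
```

Run:
```python
from h import *
s=sensors.get_state(); print(s['q'].round(3),s['eef_pos'],s['ee_rot'],s['width'],s['force'],s['t'])
grab('side','side6'); grab('top','top6'); crop('side6',270,220,420,340,5,'d5'); crop('top6',330,180,440,270,7,'d6')
```

```text
[ 0.381  0.076 -0.569  0.    -0.925  0.177] [ 0.45806007 -0.02334422  0.14207003] [-3.14050699e+00 -3.00180074e-04 -1.01289238e+00] 0.07942954071709045 [-0.3534846   0.33563439  0.37007278] 17.7833
```

View pics/d5.png

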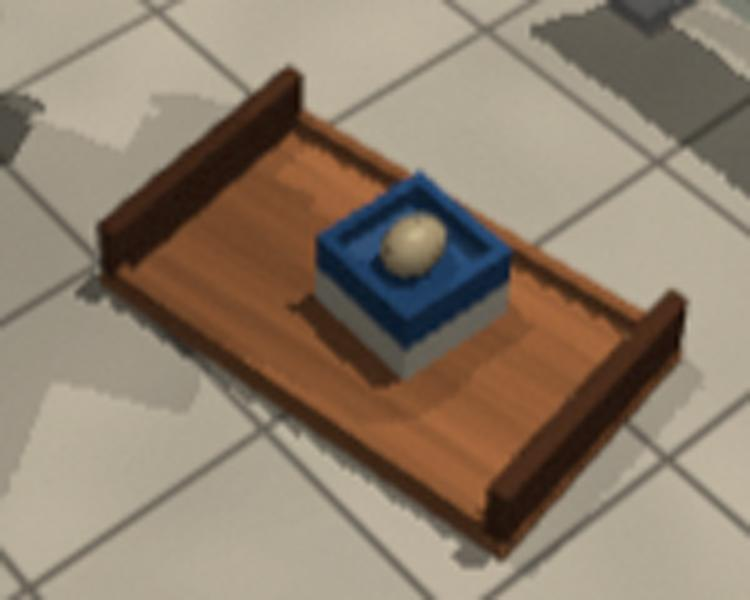

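View pics/d6.png

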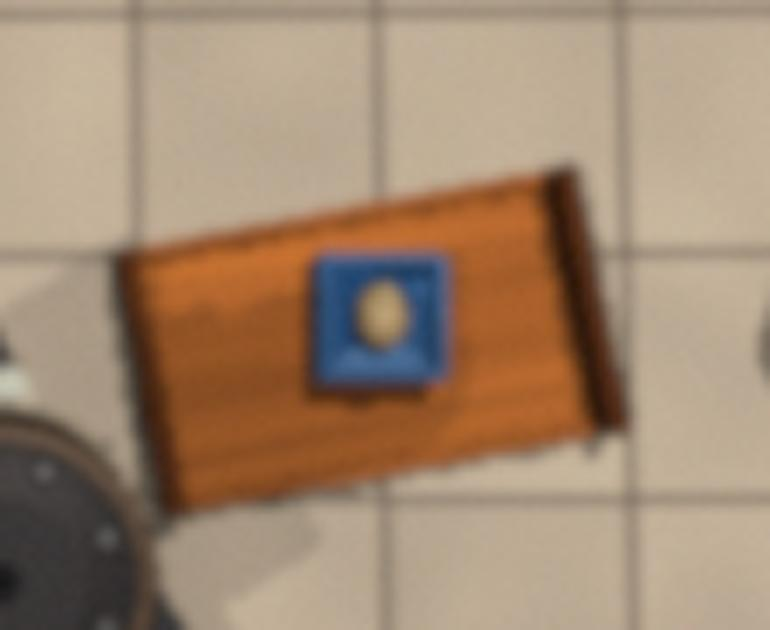

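The stack is square and the egg central: the blue rim covers the cream one in the top view, and the egg is at about (385,225). Now locating the near board (end a) by depth.

Run:
```python
from loc import *
def cloud(f,x0,y0,x1,y1):
    v,u=np.mgrid[y0:y1,x0:x1]; d=f['depth'][y0:y1,x0:x1].astype(float)
    r=np.linalg.inv(f['K'])@np.stack([u.ravel(),v.ravel(),np.ones(u.size)]); X=(f['R'].T@(r*d.ravel()-f['t'][:,None])).T
    return X[d.ravel()>0]
for tag,roi in(('top0',(330,190,430,270)),('side0',(280,225,415,335)),('side6',(280,225,415,335)),('top6',(340,190,430,270))):
    f=load(tag); X=cloud(f,*roi)
    for n,c in(('a',(.505,-.099)),('b',(.5465,-.3236))):
        m=(np.hypot(*(X[:,:2]-c).T)<.085)&(X[:,2]>.04)&(X[:,2]<.05)
        Y=X[m][:,:2]
        if len(Y)<10: print(tag,n,len(Y)); continue
        (w,h),ctr,ang=(lambda r:(r[1],r[0],r[2]))(cv2.minAreaRect(Y.astype(np.float32)))
        vv=np.linalg.svd(Y-Y.mean(0))[2][0]; print(tag,n,len(Y),'rect ctr',np.round(ctr,4),'size',np.round((w,h),3),'mean',Y.mean(0).round(4),'tray yaw',round(np.arctan2(vv[1],vv[0])%np.pi+np.pi/2,4), 'z',X[m][:,2].mean().round(4))
fr=[load('top6'),load('side6')]
wood=lambda im: np.maximum((.7-ratio(im))/.35,(ratio(im)-1.1)/.4)
run(fr,'tray',TRAY,[.5257,-.2115,1.7545],0,(42,66),wood,.02)
f=load('top6')
print(pt(f,385-.1,225,.06))
run(fr,'blue',DISH,[.538,-.216,-.01],.03,(13,22),blue,.045)
```

```text
top0 a 120 rect ctr [ 0.5049 -0.0987] size [0.135 0.012] mean [ 0.507  -0.0984] tray yaw 1.7566 z 0.0444
top0 b 131 rect ctr [ 0.5452 -0.3228] size [0.137 0.013] mean [ 0.5442 -0.3225] tray yaw 1.7595 z 0.0444
side0 a 222 rect ctr [ 0.5036 -0.1006] size [0.138 0.015] mean [ 0.5    -0.1016] tray yaw 1.7513 z 0.0432
side0 b 295 rect ctr [ 0.5457 -0.324 ] size [0.139 0.013] mean [ 0.5418 -0.3251] tray yaw 1.7514 z 0.0432
side6 a 221 rect ctr [ 0.5037 -0.1001] size [0.137 0.014] mean [ 0.5004 -0.1015] tray yaw 1.7514 z 0.0432
side6 b 360 rect ctr [ 0.5383 -0.286 ] size [0.14 0.09] mean [ 0.5412 -0.3125] tray yaw 1.9275 z 0.0437
top6 a 119 rect ctr [ 0.5036 -0.099 ] size [0.136 0.012] mean [ 0.5031 -0.0992] tray yaw 1.7522 z 0.0448
top6 b 146 rect ctr [ 0.5384 -0.2845] size [0.137 0.09 ] mean [ 0.5452 -0.3132] tray yaw 1.8836 z 0.0451
tray top [ 0.5257 -0.2114  1.757 ] 50.87 [2532]
tray side [ 0.5259 -0.2111  1.7527] 127.58 [5524]
tray both [ 0.5256 -0.2115  1.753 ] 178.14 [2532, 5524]
[ 0.53801709 -0.21754176  0.06      ]
blue top [ 0.5373 -0.2168 -0.0115] 4.85 [328]
blue side [ 0.5375 -0.2166 -0.0092] 8.99 [819]
blue both [ 0.5374 -0.2168 -0.0129] 14.21 [328, 819]
```

Emit:
drive_tool(
  increments="0 0 0 -0.12; 0 0 0 -0.24; 0 0 0 -0.36; 0 0 0 -0.48; 0 0 0 -0.6; 0 0 0 -0.73; 0 0 0 -0.86; 0 0 0 -1",
  gripper=0.55,
)

```text
t: 18.55
eef_pos: [0.458, -0.0244, 0.1417]
ee_rot: [-3.141, 0.0, -1.513]
force: [-0.6, 0.2, -0.5]
width: 0.0404
```

Emit:
drive_tool(
  increments="0 0 0 -0.12; 0 0 0 -0.24; 0 0 0 -0.36; 0 0 0 -0.48; 0 0 0 -0.6; 0 0 0 -0.73; 0 0 0 -0.86; 0 0 0 -1",
)

```text
t: 19.22
eef_pos: [0.458, -0.0244, 0.1417]
ee_rot: [-3.141, 0.0, -2.013]
force: [0.0, 0.1, -0.4]
width: 0.0395
```

Emit:
drive_tool(
  increments="0.03 -0.05 0 -0.12; 0.06 -0.1 0 -0.24; 0.09 -0.15 0 -0.36; 0.12 -0.2 0 -0.48; 0.15 -0.25 0 -0.6; 0.18 -0.3 0 -0.73; 0.21 -0.34 0 -0.86; 0.23 -0.38 0 -1",
)

```text
t: 19.88
eef_pos: [0.4812, -0.0627, 0.1417]
ee_rot: [-3.141, 0.0, -2.513]
force: [-0.4, 0.4, 0.4]
width: 0.0395
```

Emit:
drive_tool(
  increments="0.03 -0.05 0 -0.12; 0.06 -0.1 0 -0.24; 0.09 -0.15 0 -0.36; 0.12 -0.2 0 -0.48; 0.15 -0.25 0 -0.6; 0.18 -0.3 0 -0.73; 0.21 -0.35 0 -0.85; 0.231 -0.38 0 -0.892",
)

```text
t: 20.55
eef_pos: [0.5043, -0.1008, 0.1417]
ee_rot: [-3.141, 0.0, -2.959]
force: [-0.0, 0.1, 0.5]
width: 0.0399
```

Emit:
drive_tool(
  increments="0 0 -0.06 0; 0 0 -0.12 0; 0 0 -0.2 0; 0 0 -0.3 0; 0 0 -0.4 0; 0 0 -0.48 0; 0 0 -0.5 0; 0 0 -0.5 0",
)

```text
t: 21.22
eef_pos: [0.5034, -0.0999, 0.0901]
ee_rot: [3.142, -0.002, -2.955]
force: [0.2, -0.5, 0.0]
width: 0.0396
```

Run:
```python
from h import *
s=sensors.get_state(); print(s['q'].round(3),s['eef_pos'],s['ee_rot'],s['width'],s['force'],s['t'])
grab('side','side7'); grab('top','top7'); crop('side7',250,150,410,320,4.5,'d5'); crop('top7',330,180,440,270,7,'d6')
```

```text
[ 0.187  0.231 -0.519 -0.    -0.822 -1.572] [ 0.50343096 -0.09994097  0.09006914] [ 3.14156813e+00 -2.12007600e-03 -2.95546044e+00] 0.039582006198682136 [ 0.1691758  -0.51843386  0.0343131 ] 21.2167
```

View pics/d5.png

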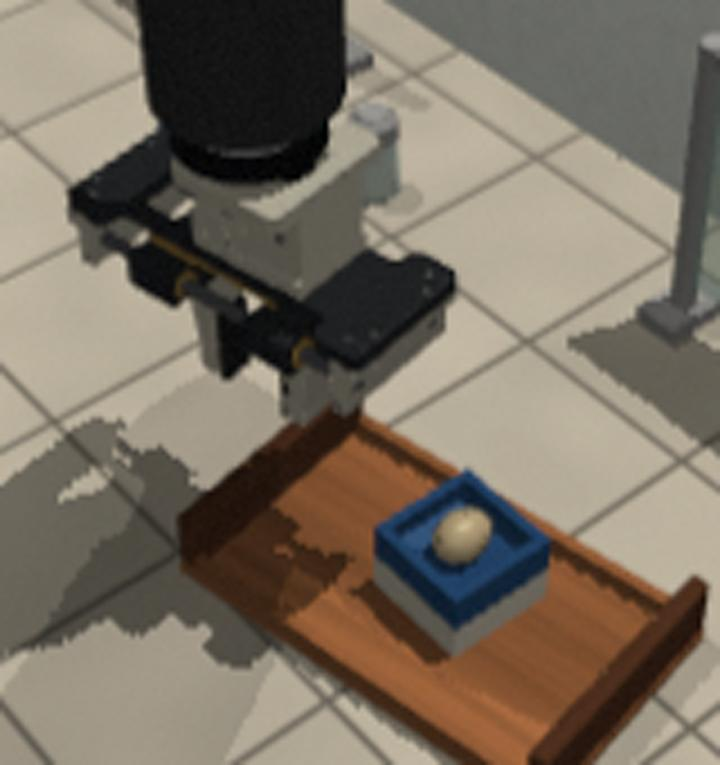

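The jaws are in line across the middle of end a, and the egg is still central. Descending around the board.

Emit:
drive_tool(
  increments="0 0 -0.05 0; 0 0 -0.11 0; 0 0 -0.18 0; 0 0 -0.26 0; 0 0 -0.34 0; 0 0 -0.41 0; 0 0 -0.47 0; 0 0 -0.5 0",
)

```text
t: 21.98
eef_pos: [0.5035, -0.1, 0.0399]
ee_rot: [3.141, -0.002, -2.956]
force: [-0.4, 0.3, -0.4]
width: 0.0396
```

Emit:
drive_tool(
  increments="0 0 -0.05 0; 0 0 -0.1 0; 0 0 -0.15 0; 0 0 -0.2 0; 0 0 -0.24 0; 0 0 -0.27 0; 0 0 -0.28 0; 0 0 -0.28 0",
)

```text
t: 22.65
eef_pos: [0.504, -0.1, 0.0129]
ee_rot: [3.142, -0.0, -2.956]
force: [-0.1, 0.2, 0.4]
width: 0.0396
```

Emit:
drive_tool(
  increments="0 0 0 0; 0 0 0 0; 0 0 0 0; 0 0 0 0; 0 0 0 0; 0 0 0 0; 0 0 0 0; 0 0 0 0",
  gripper=0.75,
  squeeze=10,
)

```text
t: 23.32
eef_pos: [0.5041, -0.0999, 0.0132]
ee_rot: [3.142, 0.0, -2.956]
force: [-0.5, 0.1, 0.6]
width: 0.022
```

Run:
```python
from h import *
s=sensors.get_state(); print(s['q'].round(3),s['eef_pos'],s['ee_rot'],s['width'],s['force'],s['t'])
grab('side','side8'); crop('side8',250,170,410,320,4.5,'d5')
```

```text
[ 0.187  0.344 -0.595 -0.    -0.632 -1.572] [ 0.50406772 -0.09994774  0.0132045 ] [ 3.14157670e+00  7.53308044e-05 -2.95583675e+00] 0.02200412154599886 [-0.52293336  0.07613858  0.56357725] 23.3167
```

View pics/d5.png

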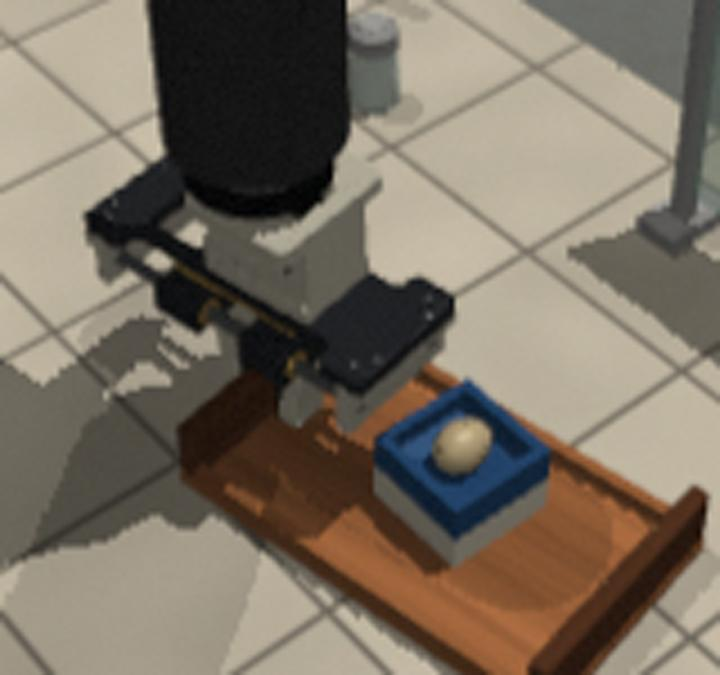

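Emit:
drive_tool(
  increments="0 0 0 0; 0 0 0 0; 0 0 0 0; 0 0 0 0; 0 0 0 0; 0 0 0 0; 0 0 0 0; 0 0 0 0",
  gripper=0.84,
)

```text
t: 24.03
eef_pos: [0.5041, -0.0999, 0.0132]
ee_rot: [3.142, -0.0, -2.956]
force: [0.8, -0.4, -0.1]
width: 0.0139
```

Emit:
drive_tool(
  increments="0 0 0 0; 0 0 0 0; 0 0 0 0; 0 0 0 0; 0 0 0 0; 0 0 0 0; 0 0 0 0; 0 0 0 0",
  gripper=1,
  squeeze=10,
)

```text
t: 24.7
eef_pos: [0.5041, -0.0998, 0.0132]
ee_rot: [3.141, 0.0, -2.956]
force: [-0.3, 3.5, 0.9]
width: 0.0118
```

Emit:
drive_tool(
  increments="0 0 0 0; 0 0 0 0; 0 0 0 0; 0 0 0 0; 0 0 0 0; 0 0 0 0; 0 0 0 0; 0 0 0 0",
  gripper=1,
  squeeze=60,
)

```text
t: 25.37
eef_pos: [0.504, -0.0999, 0.0132]
ee_rot: [3.142, -0.0, -2.956]
force: [-1.3, 3.3, 0.7]
width: 0.0118
```

End a is gripped at 11.8 mm. I'll lift it a little and check that it stays level.

Emit:
drive_tool(
  increments="0 0 0.005 0; 0 0 0.015 0; 0 0 0.035 0; 0 0 0.06 0; 0 0 0.09 0; 0 0 0.12 0; 0 0 0.15 0; 0 0 0.18 0",
)

```text
t: 26.03
eef_pos: [0.5041, -0.0999, 0.0316]
ee_rot: [3.142, 0.0, -2.956]
force: [0.5, 0.6, -3.7]
width: 0.0115
```

Emit:
drive_tool(
  increments="0 0 0.03 0; 0 0 0.06 0; 0 0 0.09 0; 0 0 0.11 0; 0 0 0.12 0; 0 0 0.12 0; 0 0 0.12 0; 0 0 0.12 0",
)

```text
t: 26.7
eef_pos: [0.5039, -0.1, 0.043]
ee_rot: [3.142, -0.0, -2.956]
force: [-0.2, 0.5, -4.1]
width: 0.0118
```

Run:
```python
from h import *
s=sensors.get_state(); print(s['q'].round(3),s['eef_pos'],s['ee_rot'],s['width'],s['force'],s['moment'],s['t'])
f=grab('side','side9'); crop('side9',250,170,410,320,4.5,'d5')
```

```text
[ 0.187  0.297 -0.568 -0.    -0.706 -1.572] [ 0.50391121 -0.09995297  0.04299951] [ 3.14155085e+00 -3.13345900e-04 -2.95583560e+00] 0.011815510019082789 [-0.20421284  0.53428979 -4.07353337] [ 0.48224463 -0.01781784  0.00554253] 26.7
```

View pics/d5.png

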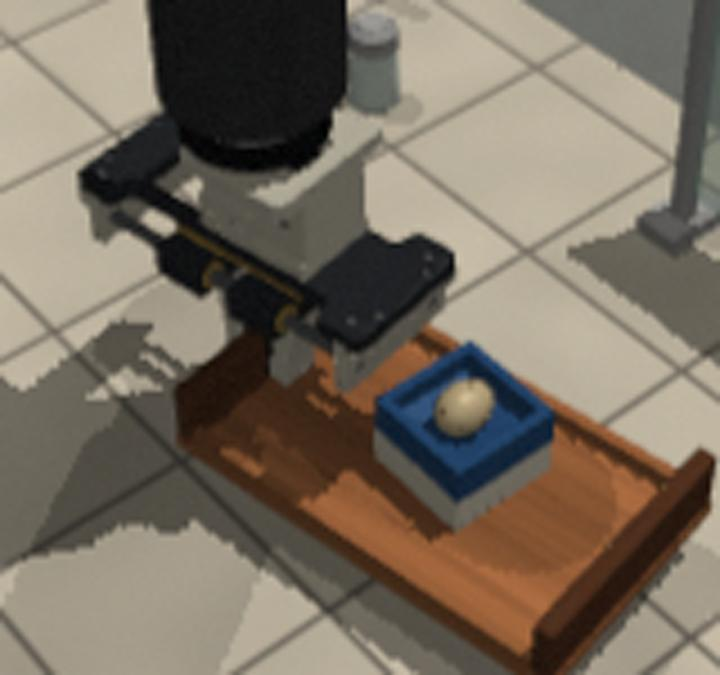

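The wrist reads 4.1 N, so the full tray weight is carried. Checking level with a plane fit of the tray floor, which is the base part nearest the viewer in the crop.

```bash
cat > lev.py <<'E'
from loc import *
def cloud(f):
    d=f['depth'].astype(float); v,u=np.mgrid[0:400,0:640]
    r=np.linalg.inv(f['K'])@np.stack([u.ravel(),v.ravel(),np.ones(u.size)]); X=(f['R'].T@(r*d.ravel()-f['t'][:,None])).T
    return X, d.ravel()>0
def level(f,ctr,yaw,zb):
    """ctr tray centre xy, zb expected base top z"""
    X,ok=cloud(f); c,s=np.cos(yaw),np.sin(yaw); d=X[:,:2]-ctr; lx=c*d[:,0]+s*d[:,1]; ly=-s*d[:,0]+c*d[:,1]
    im=f['color'].reshape(-1,3).astype(float); wood=(im[:,2]/np.maximum(im[:,0],4)<.6)
    m=ok&wood&(abs(lx)<.1)&(abs(ly)<.06)&(abs(X[:,2]-zb)<.02)
    for _ in range(3):
        A=np.c_[lx[m],ly[m],np.ones(m.sum())]; p=np.linalg.lstsq(A,X[m,2],rcond=None)[0]
        r=abs(X[:,2]-np.c_[lx,ly,np.ones(len(lx))]@p); m&=r<.005
    print('n',m.sum(),'tilt along x,y (deg)',np.degrees(np.arctan(p[:2])).round(2),'z at ctr',p[2].round(4),'span x',lx[m].min().round(3),lx[m].max().round(3))
E
python3 - <<'E'
from lev import *
level(load('side0'),(.5257,-.2115),1.7545,.008)
level(load('top0'),(.5257,-.2115),1.7545,.008)
level(load('side8'),(.5257,-.2115),1.7545,.008)
level(load('side9'),(.5257,-.2115),1.7545,.038)
E
```

```text
n 2431 tilt along x,y (deg) [0.01 0.07] z at ctr 0.0069 span x -0.099 0.1
n 1305 tilt along x,y (deg) [-0.12 -0.12] z at ctr 0.0079 span x -0.1 0.1
n 2099 tilt along x,y (deg) [-0.03  0.07] z at ctr 0.0068 span x -0.098 0.1
n 2178 tilt along x,y (deg) [0.16 0.15] z at ctr 0.0363 span x -0.1 0.1
```

The tray is level within 0.2°. Lifting to full height, then shifting toward the robot before turning.

Emit:
drive_tool(
  increments="0 0 0.005 0; 0 0 0.015 0; 0 0 0.035 0; 0 0 0.06 0; 0 0 0.1 0; 0 0 0.15 0; 0 0 0.2 0; 0 0 0.25 0",
)

```text
t: 27.42
eef_pos: [0.5042, -0.0999, 0.0689]
ee_rot: [-3.142, 0.0, -2.956]
force: [-0.9, -0.2, -3.8]
width: 0.0119
```

Emit:
drive_tool(
  increments="0 0 0.05 0; 0 0 0.1 0; 0 0 0.15 0; 0 0 0.2 0; 0 0 0.25 0; 0 0 0.3 0; 0 0 0.35 0; 0 0 0.4 0",
)

```text
t: 28.08
eef_pos: [0.504, -0.0999, 0.1086]
ee_rot: [3.142, -0.0, -2.956]
force: [-0.2, 0.4, -3.4]
width: 0.0121
```

Emit:
drive_tool(
  increments="0 0 0.05 0; 0 0 0.1 0; 0 0 0.15 0; 0 0 0.19 0; 0 0 0.22 0; 0 0 0.24 0; 0 0 0.25 0; 0 0 0.25 0",
)

```text
t: 28.75
eef_pos: [0.5041, -0.0999, 0.1333]
ee_rot: [3.142, 0.0, -2.956]
force: [-0.6, -0.4, -3.3]
width: 0.0118
```

Emit:
drive_tool(
  increments="-0.002 0.005 0 0; -0.006 0.015 0 0; -0.014 0.035 0 0; -0.024 0.06 0 0; -0.036 0.09 0 0; -0.05 0.125 0 0; -0.066 0.165 0 0; -0.084 0.21 0 0",
)

```text
t: 29.42
eef_pos: [0.4955, -0.0785, 0.1332]
ee_rot: [3.142, 0.0, -2.956]
force: [0.1, -0.6, -4.5]
width: 0.0116
```

Emit:
drive_tool(
  increments="-0.02 0.05 0 0; -0.04 0.1 0 0; -0.062 0.155 0 0; -0.084 0.21 0 0; -0.106 0.265 0 0; -0.128 0.32 0 0; -0.15 0.375 0 0; -0.172 0.43 0 0",
)

```text
t: 30.08
eef_pos: [0.4783, -0.0354, 0.1332]
ee_rot: [-3.142, 0.0, -2.956]
force: [-0.5, -0.1, -4.3]
width: 0.0116
```

Emit:
drive_tool(
  increments="-0.022 0.055 0 0; -0.044 0.11 0 0; -0.066 0.165 0 0; -0.088 0.22 0 0; -0.11 0.275 0 0; -0.132 0.33 0 0; -0.153 0.385 0 0; -0.174 0.435 0 0",
)

```text
t: 30.75
eef_pos: [0.4609, 0.0082, 0.1332]
ee_rot: [3.142, 0.0, -2.956]
force: [-0.3, 0.1, -4.9]
width: 0.0119
```

Emit:
drive_tool(
  increments="-0.02 0.05 0 0; -0.038 0.095 0 0; -0.054 0.135 0 0; -0.066 0.168 0 0; -0.075 0.193 0 0; -0.081 0.21 0 0; -0.085 0.22 0 0; -0.085 0.22 0 0",
)

```text
t: 31.42
eef_pos: [0.4526, 0.0297, 0.1332]
ee_rot: [3.142, 0.0, -2.956]
force: [1.0, -1.1, -3.9]
width: 0.0118
```

Run:
```python
from lev import *
s=sensors.get_state(); print(s['q'].round(3),s['eef_pos'],s['ee_rot'],s['width'],s['force'],s['moment'],s['t'])
f=grab('side','side10'); crop('side10',180,120,400,320,3.6,'d5')
e=s['eef_pos']; y=1.7535; level(f,e[:2]-.114*np.array([np.cos(y),np.sin(y)]),y,.13)
```

```text
[ 0.502  0.078 -0.59  -0.    -0.902 -1.887] [0.45255909 0.02968808 0.13317281] [ 3.14157400e+00  1.97861084e-05 -2.95570733e+00] 0.011751999714372977 [ 1.01059736 -1.13147626 -3.92023627] [ 0.47835291 -0.07668847 -0.01449998] 31.4167
n 1797 tilt along x,y (deg) [0.1  0.13] z at ctr 0.1265 span x -0.093 0.1
```

View pics/d5.png

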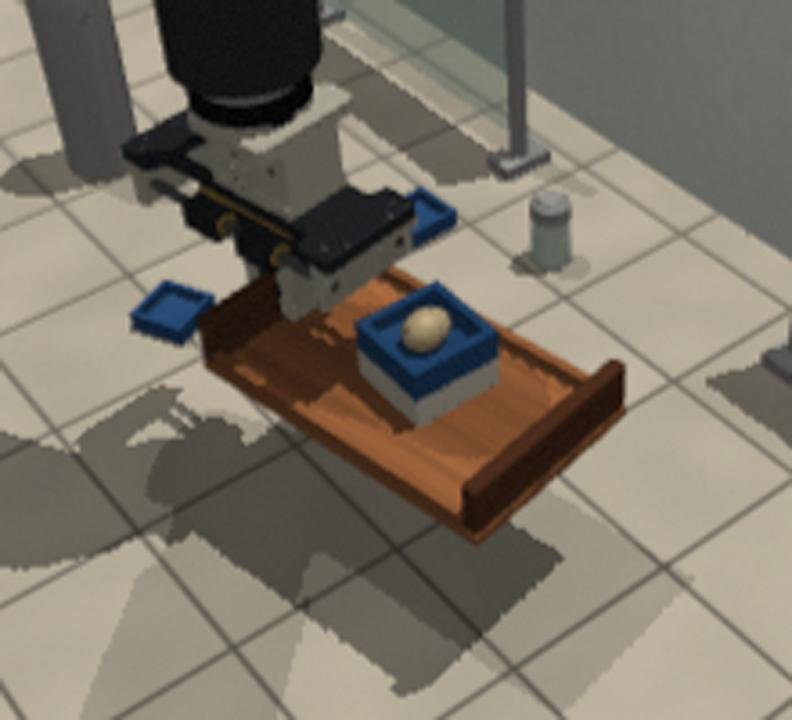

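The tray is clear and level with the egg in the middle; its underside is about 12 cm up. Turning gently by +1.387 rad.

Emit:
drive_tool(
  increments="0 0 0 0.004; 0 0 0 0.016; 0 0 0 0.036; 0 0 0 0.064; 0 0 0 0.1; 0 0 0 0.145; 0 0 0 0.2; 0 0 0 0.265",
)

```text
t: 32.13
eef_pos: [0.4526, 0.0295, 0.1332]
ee_rot: [-3.142, -0.0, -2.821]
force: [0.7, -0.3, -3.5]
width: 0.0114
```

Emit:
drive_tool(
  increments="0 0 0 0.07; 0 0 0 0.14; 0 0 0 0.21; 0 0 0 0.28; 0 0 0 0.35; 0 0 0 0.42; 0 0 0 0.49; 0 0 0 0.56",
)

```text
t: 32.8
eef_pos: [0.4524, 0.0295, 0.1331]
ee_rot: [3.142, -0.0, -2.54]
force: [0.4, -0.2, -4.4]
width: 0.0119
```

Emit:
drive_tool(
  increments="0 0 0 0.07; 0 0 0 0.14; 0 0 0 0.21; 0 0 0 0.28; 0 0 0 0.35; 0 0 0 0.42; 0 0 0 0.49; 0 0 0 0.56",
)

```text
t: 33.47
eef_pos: [0.4524, 0.0294, 0.1331]
ee_rot: [3.141, -0.001, -2.26]
force: [-0.3, -0.2, -3.6]
width: 0.0116
```

Emit:
drive_tool(
  increments="0 0 0 0.07; 0 0 0 0.14; 0 0 0 0.21; 0 0 0 0.28; 0 0 0 0.35; 0 0 0 0.42; 0 0 0 0.49; 0 0 0 0.56",
)

```text
t: 34.13
eef_pos: [0.4523, 0.0294, 0.133]
ee_rot: [3.141, -0.001, -1.98]
force: [0.5, -0.2, -3.4]
width: 0.0115
```

Emit:
drive_tool(
  increments="0 0 0 0.07; 0 0 0 0.14; 0 0 0 0.21; 0 0 0 0.28; 0 0 0 0.35; 0 0 0 0.42; 0 0 0 0.49; 0 0 0 0.56",
)

```text
t: 34.8
eef_pos: [0.4522, 0.0293, 0.133]
ee_rot: [3.141, -0.001, -1.7]
force: [-0.6, -0.3, -4.1]
width: 0.0118
```

Emit:
drive_tool(
  increments="0 0 0 0.065; 0 0 0 0.12; 0 0 0 0.165; 0 0 0 0.2; 0 0 0 0.228; 0 0 0 0.249; 0 0 0 0.262; 0 0 0 0.269",
)

```text
t: 35.47
eef_pos: [0.4526, 0.0295, 0.1332]
ee_rot: [3.142, -0.0, -1.568]
force: [-0.4, -0.9, -4.3]
width: 0.0114
```

Emit:
drive_tool(
  increments="0 0 0 0; 0 0 0 0; 0 0 0 0; 0 0 0 0; 0 0 0 0; 0 0 0 0; 0 0 0 0; 0 0 0 0",
)

```text
t: 36.13
eef_pos: [0.4525, 0.0295, 0.1331]
ee_rot: [3.142, -0.0, -1.569]
force: [0.3, 0.2, -4.0]
width: 0.0118
```

Run:
```python
from lev import *
s=sensors.get_state(); print(s['q'].round(3),s['eef_pos'],s['ee_rot'],s['width'],s['force'],s['moment'],s['t'])
f=grab('side','side11'); g=grab('top','top11'); crop('side11',180,60,400,260,3.6,'d5'); crop('top11',240,130,380,280,4,'d6')
e=s['eef_pos']; y=np.pi
for k in (f,g): level(k,e[:2]+[.114,0],y,.127)
```

```text
[ 0.502  0.079 -0.59  -0.    -0.902 -0.5  ] [0.45254702 0.02953292 0.13314244] [ 3.14151723e+00 -3.87095422e-05 -1.56883585e+00] 0.011801910540686302 [ 0.30910712  0.1886938  -3.98125211] [0.12439324 0.37848847 0.00501691] 36.1333
n 1229 tilt along x,y (deg) [0.25 0.18] z at ctr 0.1263 span x -0.1 0.097
n 1064 tilt along x,y (deg) [ 0.31 -0.03] z at ctr 0.1272 span x -0.1 0.098
```

View pics/d5.png

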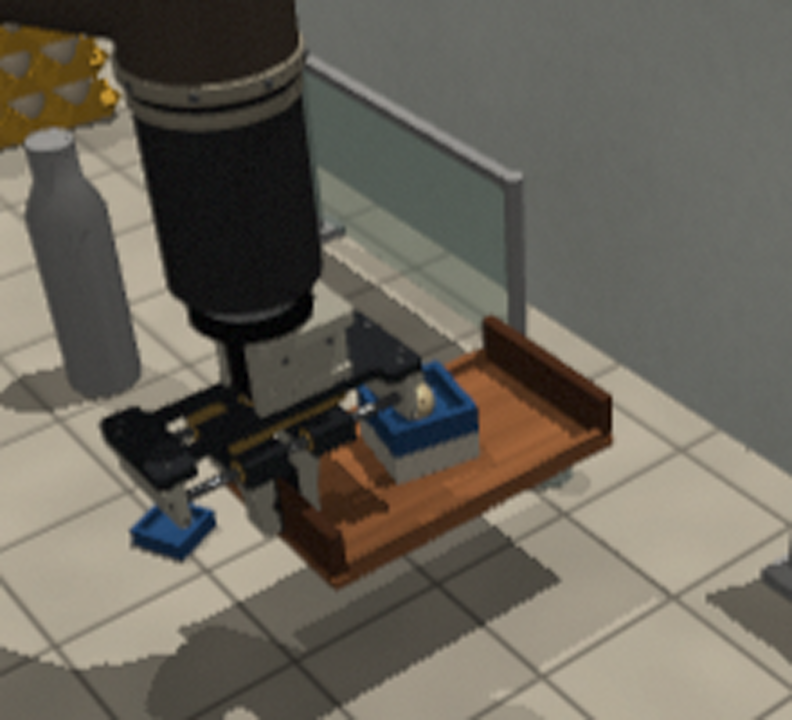

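View pics/d6.png

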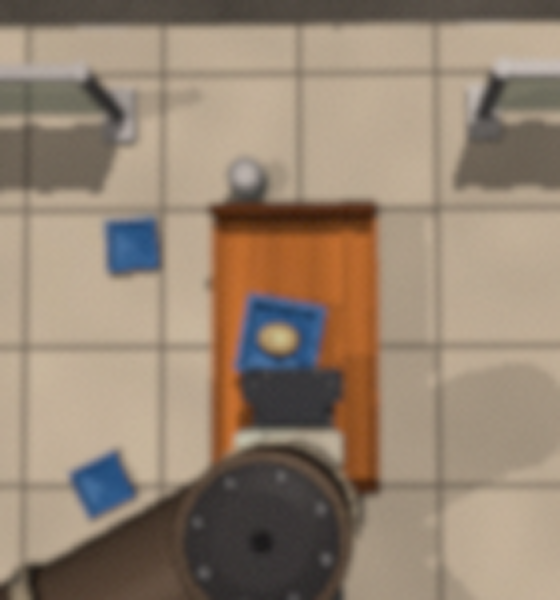

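The tray points at the gap with the egg still in the middle of its dish. Measuring the free end against the gap.

Run:
```python
from lev import *
for tag in('top11','side11'):
    f=load(tag); X,ok=cloud(f)
    m=ok&(abs(X[:,0]-.68)<.03)&(abs(X[:,1]-.03)<.1)&(X[:,2]>.159)&(X[:,2]<.172)
    Y=X[m][:,:2]; r=cv2.minAreaRect(Y.astype(np.float32)); v=np.linalg.svd(Y-Y.mean(0))[2][0]
    print(tag,m.sum(),np.round(r[0],4),np.round(r[1],4),'xmax',np.percentile(Y[:,0],98).round(4),'y range',Y[:,1].min().round(4),Y[:,1].max().round(4),'line ang vs y (rad)',round(np.arctan2(-v[0]*np.sign(v[1]),abs(v[1])),4),'z',X[m][:,2].mean().round(4))
    # egg
    im=f['color'].reshape(-1,3).astype(float)
    e=ok&(im[:,0]>im[:,2]*1.25)&(im[:,0]>110)&(np.hypot(X[:,0]-.57,X[:,1]-.03)<.05)&(X[:,2]>.158)
    print('egg top pts',e.sum(),X[e].mean(0).round(4), X[e][:,2].max().round(4))
fr=[load('top11'),load('side11')]
wood=lambda im: np.maximum((.7-ratio(im))/.35,(ratio(im)-1.1)/.4)
```

```text
top11 137 [0.6779 0.0321] [0.1347 0.0104] xmax 0.6828 y range -0.0353 0.0994 line ang vs y (rad) 0.0065 z 0.1634
egg top pts 55 [0.5733 0.0446 0.1775] 0.1839
side11 158 [0.6778 0.0292] [0.139  0.0133] xmax 0.6836 y range -0.0403 0.0987 line ang vs y (rad) 0.0037 z 0.1622
egg top pts 27 [0.5694 0.0274 0.1802] 0.225
```

Run:
```python
from ov import *
grab('top','top12'); f=load('top12'); a=f['color']
ov('top12',[(DISH,[0.56,.04,-.16],.15,(0,0,255))],288,195,333,235,16,'e0')
crop('top12',288,195,333,235,16,'e1')
s=sensors.get_state(); print(s['eef_pos'],s['ee_rot'],s['qd'].round(4),s['t'])
# predicted dish centre: dish in tray frame from placement, rotated rigidly about tool
e0=np.array([.5041,-.0999]); d0=np.array([.5375,-.2167]); r=s['ee_rot'][2]+2.956; R=np.array([[np.cos(r),-np.sin(r)],[np.sin(r),np.cos(r)]])
c=s['eef_pos'][:2]+R@(d0-e0); yaw=-.0105+r-np.pi/2; print('dish',c,yaw)
ov('top12',[(DISH,[c[0],c[1],yaw],.15,(0,0,255))],288,195,333,235,16,'e0')
print('pix of egg centre if centred',((proj(f,[c[0],c[1],.169])-[288,195]+.5)*16).round(1))
```

```text
[0.45255711 0.02956949 0.13314472] [ 3.14153923e+00  2.84843813e-06 -1.56882598e+00] [-0.0013 -0.0004  0.0004  0.0011 -0.0008  0.0011] 36.2833
dish [0.57349214 0.04108123] -0.1941223052014518
pix of egg centre if centred [354.5 314.3]
```

View pics/e0.png

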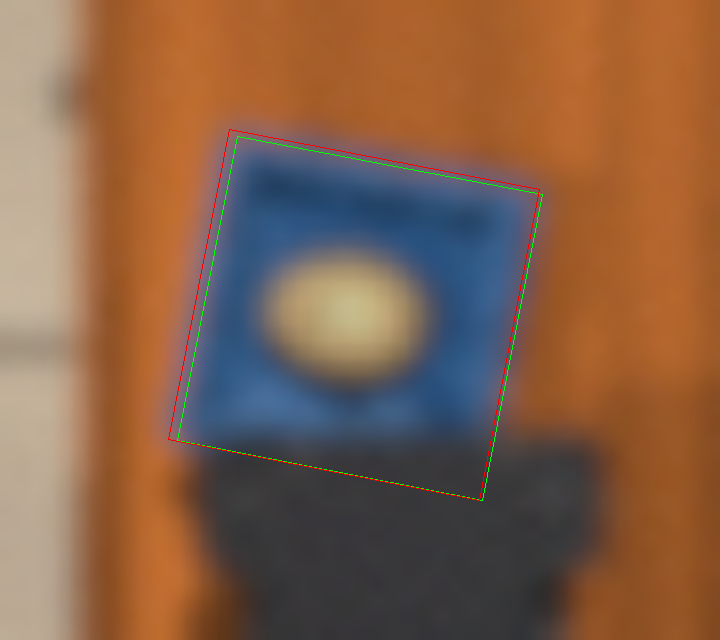

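The egg is at about (347,315) in the crop and the dish middle projects to (354,314), so it is within about 1.5 mm. The dish outline matches the rigid prediction and nothing has slipped. Handing in.

Run:
```python
from h import *
print(arm.job_done()); s=sensors.get_state(); print(s['eef_pos'],s['t'])
```

```text
the job is handed in; nothing more can be done
None
the job is handed in; nothing more can be done
```

The job is handed in. The blue dish with the egg is stacked on the cream dish and released. The tray is held out still before the gap, with the whole job taking about 36 s of the 72 s allowed. I gripped end a because the jar stood too close to end b, lifted the tray straight up to 12 cm, and only then turned it about 79°.

| Check | Result |
|---|---|
| Blue dish against cream dish | within about 1 mm, 0.2° or less |
| Tray underside | about 12 cm above the counter |
| Tilt | 0.3° or less |
| Free end short of the glass line | about 10.2 cm |
| Sideways from the gap's middle | about 1–2 mm |
| Heading error | 0.4° or less |
| Egg from the middle of its dish | about 1.5 mm, by overlay |
| Grip on end a | full tray weight (about 4 N) carried, no sign of slipping |

- **Disagreements:** the top and side cameras differed by 1–3 mm in y, so I used values between them. An automatic egg reading from the depth points disagreed between cameras and picked up stray points, so I went by the overlay instead.
- **Bystanders:** the salt shaker and flask look untouched in the last pictures. I did not re-measure them or the jar, but the arm stayed well away from all three.

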